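# Unload the bench washer onto the drying rack

### The arm

A 7-joint arm with a two-finger parallel gripper is mounted at the origin on the work surface. World frame = base frame: x ahead of the robot, y to its left, z up, the work surface at z = 0. Lengths are in m, angles in rad, forces in N, time in s.
With the tool pointing down it reaches from about 0.425 to 0.875 m from the base axis. Payload 4.7 kg.
Tool frame: the origin (TCP) lies between the finger pads; the fingertips stand 11 mm ahead of it and the grasp point (between the pads) lies 8 mm behind it; z points along the fingers, y is the direction in which the jaws open and shut (so a half turn about z gives the same grasp; the last joint's range is limited). The gripper opens to 87 mm and grips with 3 to 60 N. Pads are 19 mm wide; open, the fingers measure 117 mm over their backs; the gripper's body (75 mm by 190 mm) begins 51 mm behind the grasp point.
Start: joints at [1.131, 0.321, -0.07, 1.45, 0.023, 1.371, -0.057], TCP at [0.285, -0.584, 0.204] pointing down, gripper open.
Joint ranges: [-2.86, 2.86], [-0.3, 2.09], [-1.38, 1.24], [0.06, 2.45], [-1.56, 4.7], [0.09, 2.05], [-2.69, 2.69]. Speed limits (rad/s): [2.57, 2.57, 3.14, 3.14, 3.14, 3.14, 3.14].

### API

Orientations are given as a rotation vector (axis times angle).
In Python, from bench import ctrl gives the robot as it stands.
- The arm moves only by the tool servo_tool, never from a script. Its argument "series" is a list of rows, each an object with "travel": the shift along the tool's x, y, z in m, a list of three; "angular": the turn, a rotation vector about the tool's x, y, z in rad, a list of three. A call has 1 to 5 rows; each row shifts and turns the commanded pose from where the row before left it, along the tool's axes as they then stand; what a row does not reach is not made up. A row lasts 1/10 s, in which the tool goes at most 50 mm and 8.59 degrees, less where a joint would pass 70% of its speed; a pose out of reach is approached as far as the arm can. A call with a gripper value outside its range is refused whole. "claw" is the finger opening in m, from 0 to 0.087, set as the call begins (left out, the last holds). The fingers move at their own pace and stop on an object; "squeeze" is the grip in N (left out, the last holds). Time passes only in rows, so rows that do not move let the fingers close. It gives the time, the measured TCP pose, the force and the opening at its end, in the units of the state.
- ctrl.get_state(): the state, without advancing time (a new reading comes with each control period).
- ctrl.get_image(name): name is "side" or "top" or "wrist"; returns the picture (384x512x3 uint8, red, green, blue); there is no depth.
- ctrl.calibration(name): a dict with "fx", "fy", "cx", "cy" (pixels), "rvec" (rotation vector, rad) and "tvec" (3), from world to camera coordinates, as OpenCV has them. Camera axes: x right, y down, z forward; pixel columns grow to the right and rows downward; lengths in m; the calibration is good to about 2 mm. A picture is of the moment at which its call begins: read the wrist's pose just before it. calibration takes no time and is no camera call; for the wrist camera it gives the pose at the moment of the call.
- ctrl.close_job(): hands the job in, once; it reports no verdict.
The state is a dict: "time": time; "joint_positions": joint angles; "qd": joint speeds; "joint_torque": joint torques, N m; "position": TCP position; "tool_rot": TCP orientation; "ft_force": force on the tool from outside, world axes, zero at the start; "torque": the same for the moment, N m; "grip_width": opening from 0.0 (shut) to 1.0 (fully open).
Only numpy, scipy, OpenCV 4.12 (cv2) and the standard library are available. Lean on these libraries where they do the work, as an engineer would, in place of code of your own. Each camera call takes 0.05 s, during which the arm holds its last target.

### The job

The welded square cups in the bench washer are clean: flip the red toggle latch fully open, raise the hood until it stays up by itself, and set every cup upside down over its own peg of the drying rack, rim flat on the rack. Only when all the cups are on pegs, shut the hood fully and snap the latch closed again. Leave the helmet, the brush and the welded test piece where they are.

Things in the scene. Friction and masses are not known exactly. Their poses are not given: they have to be found in the camera images.
- washer: Bench washer, left or right of the rack: a blue steel base fixed to the table, 160 (x) x 300 (y) x 40 mm high, origin at the centre of its underside, under a grey hood whose top is 95 mm above the table when shut; its x axis points from its front (latch and handle, on the robot's right) to its back (hood hinge, on the robot's left).
- tray (a point): Centre of the washer's flat tray floor, 28 mm above the table. The rim round it (4 mm walls) is 12 mm higher; two ridges 10 mm high and 4 mm thick along the washer's x at y = +52.5 and -52.5 mm make three bays 105 mm apart, with one cup lying in each used bay, mouth towards the back.
- hood (a joint): Angle of the hood on its hinge at the back: 0 shut, 1.5 rad widest open. Let go below about 0.9 rad it may fall shut; above that it stays where it is left. It needs a few newtons at the bar.
- hood_hinge (a point): Point on the hood's hinge axis, which runs along the washer's y axis at the back of the rim, 40 mm above the table.
- hood_bar (a point): Middle of the hood's handle, a black round bar 10 mm thick and 90 mm long along the washer's y axis, held at both ends 42 mm clear (centre line) of the hood's front face; it is 75 mm above the table with the hood shut, and moves with the hood on a circle about hood_hinge.
- latch (a joint): Angle of the toggle latch: 0 closed (its hook over a lug of the hood, which cannot be raised then), 1.0 rad fully open (lever swung down and outwards, -x of the washer). A spring snaps it to whichever end is nearer; its dead point is at 0.5 rad. It takes about 6 N at the bar. It can be closed over the lug only when the hood is shut.
- latch_hinge (a point): Point on the latch's pivot axis, which runs along the washer's y axis, 32 mm above the table and 14 mm in front of the washer's base.
- latch_bar (a point): Middle of the latch's red grip bar, round, 10 mm thick, along the washer's y, carried by an arm at each end (arms 70 mm apart). Closed: 87 mm above the table, 42 mm in front of the hood's front face; fully open: about 38 mm above the table, 61 mm in front of the pivot. It moves on a circle of 62 mm radius about latch_hinge.
- rack: Aluminium drying rack fixed to the table, plate 110 (x) x 280 (y) x 12 mm high, origin at the centre of its underside, with three upright yellow pegs in a row along its y axis.
- peg0 (a point): Foot of a peg: the point on its axis at the plate's top face, 12 mm above the table. The peg is 16 mm thick, rises 75 mm from here and has a rounded tip; pegs are 110 mm apart.
- peg1 (a point): Foot of a peg: the point on its axis at the plate's top face, 12 mm above the table. The peg is 16 mm thick, rises 75 mm from here and has a rounded tip; pegs are 110 mm apart.
- peg2 (a point): Foot of a peg: the point on its axis at the plate's top face, 12 mm above the table. The peg is 16 mm thick, rises 75 mm from here and has a rounded tip; pegs are 110 mm apart.
- cup0_center (a point): Centre of a cup of square steel tube, about 0.3 kg: 50 x 50 mm outside, 100 mm long, walls and base 3 mm, one end open (44 x 44 mm, 97 mm deep). Its x axis points out of the open mouth: level when the cup lies, straight down when inverted; y and z are square to its flat sides. Inverted on the rack its centre is 50 mm above the plate (62 mm above the table). May be absent.
- cup1_center (a point): Centre of a cup of square steel tube, about 0.3 kg: 50 x 50 mm outside, 100 mm long, walls and base 3 mm, one end open (44 x 44 mm, 97 mm deep). Its x axis points out of the open mouth: level when the cup lies, straight down when inverted; y and z are square to its flat sides. Inverted on the rack its centre is 50 mm above the plate (62 mm above the table). May be absent.
- cup2_center (a point): Centre of a cup of square steel tube, about 0.3 kg: 50 x 50 mm outside, 100 mm long, walls and base 3 mm, one end open (44 x 44 mm, 97 mm deep). Its x axis points out of the open mouth: level when the cup lies, straight down when inverted; y and z are square to its flat sides. Inverted on the rack its centre is 50 mm above the plate (62 mm above the table). May be absent.
- helmet_center (a point): Centre of a black welding helmet, 210 mm across and 140 mm high, standing on the table; leave it alone.
- brush_center (a point): Centre of a wire brush, 130 x 35 x 35 mm beside the work; leave it alone.
- coupon_center (a point): Centre of a welded T-shaped steel test piece, 110 x 70 x 66 mm beside the work; leave it alone.

How it is judged:
By the outcome, as a careful person would: the job done as asked, in the order asked, and still so for the second after the job is handed in, with the robot touching nothing.
Of cup0, cup1, cup2 only 2 to 3 are there at a start; the rules pass over those that are not, and their reading is None.
At some moment in a run one of cup0, cup1, cup2 may be knocked a few centimetres aside while the robot is not near it.
It also fails if it takes over 210 s, if anything falls off the work surface, if the arm or the gripper's body presses on something with over 40 N, if the wrist force passes 120 N, or if a joint passes its speed limit or range.

## Working session

There is one attempt and no reset: what is moved stays moved. The work goes in short steps, Python scripts to look and compute and a tool call to move; the robot and the scene stay as the last step left them, time stands still between calls to the robot, and variables do not carry over. Pictures are saved under pics/ and viewed, and the job is handed in when it is done.

Besides the shell and the picture viewer there is one more tool, called after "Emit:" by a JSON object that holds its "api" and its "payload", one argument or row to a line. servo_tool: Moves the arm, as the interface text tells. Its arguments: {"type":"object","properties":{"series":{"type":"array","items":{"type":"object","properties":{"travel":{"type":"array","items":{"type":"number"}},"angular":{"type":"array","items":{"type":"number"}}}}},"claw":{"type":"number"},"squeeze":{"type":"number"}},"required":["series"]}

```bash
ls; mkdir -p pics
python3 - <<'E'
from bench import ctrl
import cv2,json
s=ctrl.get_state();print(s)
for n in("side","top","wrist"):
    c=ctrl.calibration(n);print(n,c)
    cv2.imwrite(f"pics/{n}0.png",ctrl.get_image(n)[:,:,::-1])
E
```

```text
pics
{'time': 0.0, 'joint_positions': array([ 1.13109928,  0.32182267, -0.07012055,  1.45165308,  0.02262754,
        1.37079981, -0.05689593]), 'qd': array([ 2.12695994e-03,  4.04882557e-04, -1.96628662e-04, -1.34570166e-03,
       -6.10189111e-04,  3.03789140e-05,  1.30250080e-03]), 'joint_torque': array([-6.14733472e-04, -4.91293466e+01, -4.04393105e-01, -3.12529528e+01,
       -6.38757111e-02,  4.38136014e-02,  1.57384120e-04]), 'position': array([ 0.28465753, -0.5837078 ,  0.20257306]), 'tool_rot': array([-3.05927252e+00, -7.06425799e-01,  8.41209958e-04]), 'ft_force': array([-0.65069824, -0.39397134, -0.50166793]), 'torque': array([-0.01666306, -0.01495522,  0.0242886 ]), 'grip_width': 0.9953379140854327}
side {'fx': 429.9739729171595, 'fy': 429.9739729171595, 'cx': 255.21176335895925, 'cy': 191.38417134355745, 'rvec': array([ 0.09245332, -2.74373541,  1.44192809]), 'tvec': array([0.53547855, 0.06960905, 1.74112201])}
top {'fx': 357.7860146260452, 'fy': 357.7860146260452, 'cx': 252.43844082381682, 'cy': 191.88529056674605, 'rvec': array([ 2.13566563, -2.14576268,  0.18148922]), 'tvec': array([0.0129318 , 0.55523313, 1.47634025])}
wrist {'fx': 323.88470983812823, 'fy': 323.88470983812823, 'cx': 256.2749556690812, 'cy': 191.47130019314258, 'rvec': array([-2.44622303,  1.52750755,  0.22766091]), 'tvec': array([-0.64907126, -0.03599309,  0.39055747])}
```

View pics/side0.png

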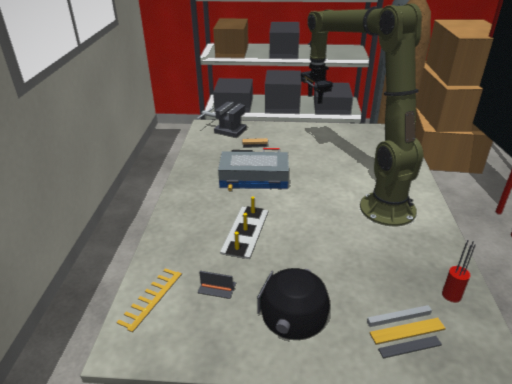

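View pics/top0.png

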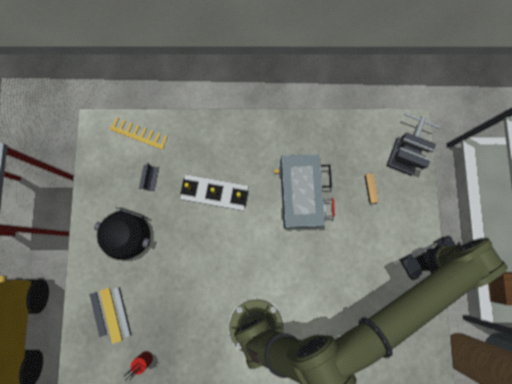

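View pics/wrist0.png

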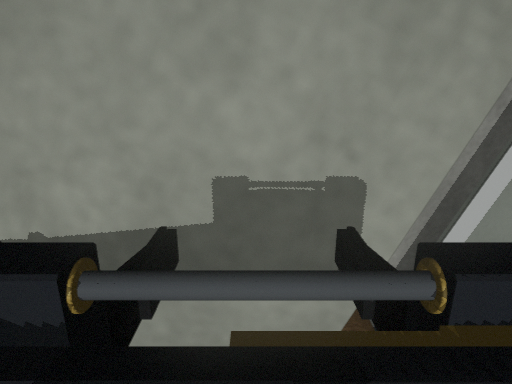

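```bash
cat > h.py <<'E'
import numpy as np,cv2
from scipy.spatial.transform import Rotation as R
from bench import ctrl
def cam(n):
    c=ctrl.calibration(n);Rm=R.from_rotvec(c['rvec']).as_matrix();t=np.array(c['tvec'])
    K=np.array([[c['fx'],0,c['cx']],[0,c['fy'],c['cy']],[0,0,1]]);return K,Rm,t
def ray(C,u,v):
    K,Rm,t=C;d=Rm.T@np.linalg.inv(K)@np.array([u,v,1.]);return -Rm.T@t,d
def onz(C,u,v,z):
    o,d=ray(C,u,v);return o+d*(z-o[2])/d[2]
def proj(C,p):
    K,Rm,t=C;q=K@(Rm@np.asarray(p,float)+t);return q[:2]/q[2]
def crop(im,x0,x1,y0,y1,k,name):
    cv2.imwrite(name,cv2.resize(im[y0:y1,x0:x1,::-1],None,fx=k,fy=k,interpolation=cv2.INTER_CUBIC))
E
python3 - <<'E'
from h import *
im=ctrl.get_image("top");np.save('top0.npy',im);crop(im,170,400,140,240,3.4,'pics/t1.png')
im=ctrl.get_image("side");np.save('side0.npy',im);crop(im,205,305,130,260,4.4,'pics/s1.png')
E
```

```text
(no output)
```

View pics/t1.png

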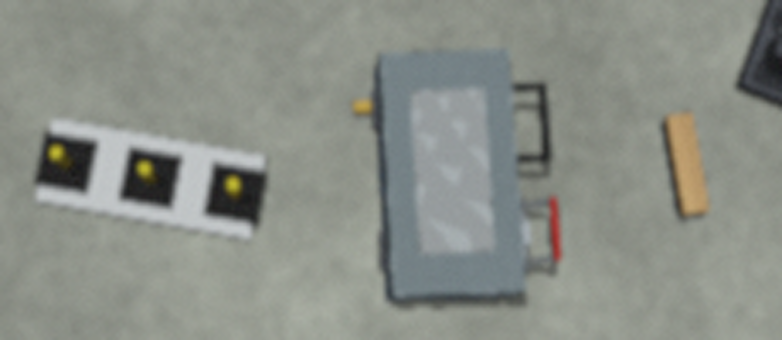

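View pics/s1.png

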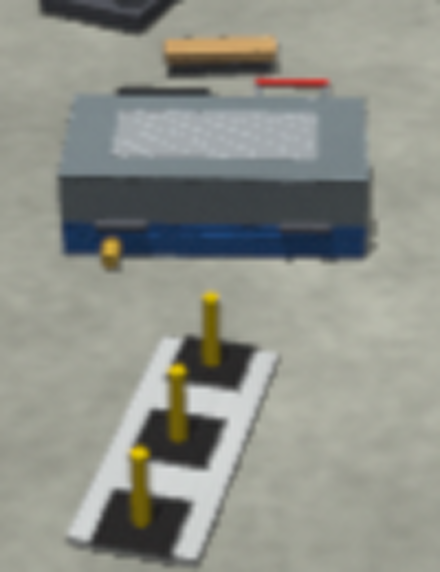

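Run:
```python
from h import *
C=cam('top')
f=lambda u,v,z:onz(C,170+(u+.5)/3.4-.5,140+(v+.5)/3.4-.5,z).round(4)
for n,p in dict(hood=[(378,55),(508,50),(525,293),(392,298)]).items():
    for q in p: print(n,f(*q,.095))
for q in [(556,198),(558,260)]: print('latch',f(*q,.087))
for q in [(546,85),(548,160)]: print('bar',f(*q,.075))
for q in [(52,119),(267,156),(252,238),(36,199)]: print('rack',f(*q,.012))
for q in [(55,153),(145,169),(233,184)]: print('pegtip',f(*q,.083))
D=cam('side')
g=lambda u,v,z:onz(D,205+(u+.5)/4.4-.5,130+(v+.5)/4.4-.5,z).round(4)
for q in [(80,96),(366,96),(370,178),(60,176)]: print('s hood',g(*q,.095))
for q in [(256,83),(328,84)]: print('s latch',g(*q,.087))
for q in [(118,92),(210,92)]: print('s bar',g(*q,.075))
for q in [(211,297),(177,370),(140,453)]: print('s tip',g(*q,.085))
for q in [(211,363),(178,440),(141,525)]: print('s foot',g(*q,.012))
```

```text
hood [ 0.6994 -0.1088  0.095 ]
hood [ 0.7052 -0.2691  0.095 ]
hood [ 0.4066 -0.2788  0.095 ]
hood [ 0.4014 -0.1201  0.095 ]
latch [ 0.522  -0.3225  0.087 ]
latch [ 0.4465 -0.3218  0.087 ]
bar [ 0.6656 -0.3188  0.075 ]
bar [ 0.571  -0.3175  0.075 ]
rack [0.6382 0.3048 0.012 ]
rack [0.5888 0.0285 0.012 ]
rack [0.4833 0.0478 0.012 ]
rack [0.5344 0.3226 0.012 ]
pegtip [0.5807 0.287  0.083 ]
pegtip [0.5604 0.177  0.083 ]
pegtip [0.5414 0.0697 0.083 ]
s hood [ 0.7022 -0.2625  0.095 ]
s hood [ 0.4085 -0.2792  0.095 ]
s hood [ 0.4032 -0.1192  0.095 ]
s hood [ 0.7004 -0.1055  0.095 ]
s latch [ 0.5237 -0.3148  0.087 ]
s latch [ 0.4483 -0.3169  0.087 ]
s bar [ 0.669  -0.3088  0.075 ]
s bar [ 0.5722 -0.3143  0.075 ]
s tip [0.5413 0.0724 0.085 ]
s tip [0.5615 0.1793 0.085 ]
s tip [0.5809 0.2882 0.085 ]
s foot [0.5421 0.0725 0.012 ]
s foot [0.562  0.1826 0.012 ]
s foot [0.5821 0.2916 0.012 ]
```

```bash
cat >> h.py <<'E'
import json,sys
YW=.035
CW=np.array([.5533,-.193,0])
EX=np.array([-np.sin(YW),np.cos(YW),0]);EY=np.array([-np.cos(YW),-np.sin(YW),0])
def W(x,y,z): return CW+x*EX+y*EY+np.array([0,0,z])
def plan(p,Rt,n=5,g=True,vmax=.048,wmax=.145):
    """rows (tool frame) from measured pose to TCP p, rotation Rt"""
    s=ctrl.get_state();p0=s['position'];R0=R.from_rotvec(s['tool_rot'])
    w=(R0.inv()*Rt).as_rotvec();d=np.asarray(p)-p0
    N=max(1,int(np.ceil(max(np.linalg.norm(d)/vmax,np.linalg.norm(w)/wmax))))
    print('t',round(s['time'],2),'pos',p0.round(4),'F',s['ft_force'].round(1),'grip',round(s['grip_width']*.087,4),'q',s['joint_positions'].round(2))
    print('N',N,'dist',np.linalg.norm(d).round(4),'ang',np.linalg.norm(w).round(3))
    for k in range(N):
        Rk=R0*R.from_rotvec(w*k/N)
        print(json.dumps({"travel":(Rk.inv().apply(d/N)).round(4).tolist(),"angular":(w/N).round(4).tolist()}))
def rot(x,z):
    x=np.array(x,float);z=np.array(z,float);z/=np.linalg.norm(z);x-=z*(x@z);x/=np.linalg.norm(x)
    return R.from_matrix(np.c_[x,np.cross(z,x),z])
E
python3 - <<'E'
from h import *
print(W(-.122,.0725,.087),W(-.122,-.065,.075))
plan([.485,-.3165,.2],rot(-EY,[0,0,-1]))
# xarm7 FK check
import itertools
q0=ctrl.get_state()['joint_positions']
def T(al,a,th,d):
    ca,sa,ct,st=np.cos(al),np.sin(al),np.cos(th),np.sin(th)
    return np.array([[ct,-st,0,a],[st*ca,ct*ca,-sa,-d*sa],[st*sa,ct*sa,ca,d*ca],[0,0,0,1]])
h=np.pi/2
for sg in itertools.product([1,-1],repeat=7):
    q=q0*np.array(sg);M=np.eye(4)
    for al,a,th,d in zip([0,-h,h,h,h,h,-h],[0,0,0,.0525,.0775,0,.076],q,[.267,0,.293,0,.3425,0,.097]):M=M@T(al,a,th,d)
    if abs(M[2,2]+1)<.02: print(sg,M[:3,2].round(3),M[:3,3].round(3),M[:3,0].round(2))
E
```

```text
[ 0.48511353 -0.31746226  0.087     ] [ 0.62252932 -0.31265075  0.075     ]
t 0.25 pos [ 0.2848 -0.584   0.2031] F [-0.  -1.   0.1] grip 0.0872 q [ 1.13  0.32 -0.07  1.45  0.02  1.37 -0.06]
N 7 dist 0.3341 ang 0.419
{"travel": [0.0425, -0.0218, 0.0005], "angular": [-0.0001, 0.0, 0.0598]}
{"travel": [0.0411, -0.0243, 0.0005], "angular": [-0.0001, 0.0, 0.0598]}
{"travel": [0.0396, -0.0267, 0.0005], "angular": [-0.0001, 0.0, 0.0598]}
{"travel": [0.0379, -0.029, 0.0005], "angular": [-0.0001, 0.0, 0.0598]}
{"travel": [0.0361, -0.0313, 0.0005], "angular": [-0.0001, 0.0, 0.0598]}
{"travel": [0.0341, -0.0334, 0.0005], "angular": [-0.0001, 0.0, 0.0598]}
{"travel": [0.0321, -0.0353, 0.0005], "angular": [-0.0001, 0.0, 0.0598]}
```

Emit:
{"api": "servo_tool", "payload": {
  "series": [
    {"travel": [0.0425,-0.0218,0],"angular": [0,0,0.06]},
    {"travel": [0.041,-0.0243,0],"angular": [0,0,0.06]},
    {"travel": [0.0396,-0.0267,0],"angular": [0,0,0.06]},
    {"travel": [0.038,-0.029,0],"angular": [0,0,0.06]},
    {"travel": [0.036,-0.0313,0],"angular": [0,0,0.06]}
  ],
  "claw": 0.035,
  "squeeze": 20
}}

```text
time: 0.75
position: [0.4289, -0.3916, 0.2037]
tool_rot: [3.132, 0.237, 0.0]
ft_force: [0.2, 0.3, -0.4]
grip_width: 0.634
```

Emit:
{"api": "servo_tool", "payload": {
  "series": [
    {"travel": [0.034,-0.0334,0],"angular": [0,0,0.06]},
    {"travel": [0.032,-0.0353,0],"angular": [0,0,0.06]},
    {"travel": [0,0,0],"angular": [0,0,0]}
  ]
}}

```text
time: 1.05
position: [0.4905, -0.3081, 0.2039]
tool_rot: [-3.137, -0.072, -0.005]
ft_force: [-0.8, 0.1, 0.8]
grip_width: 0.424
```

Run:
```python
from h import *
plan([.485,-.317,.079],rot(-EY,[0,0,-1]))
C=cam('wrist');im=ctrl.get_image('wrist');cv2.imwrite('pics/w1.png',im[:,:,::-1])
print(proj(C,[.485,-.317,.087]))
```

```text
t 1.05 pos [ 0.4905 -0.3081  0.2039] F [-0.8  0.1  0.8] grip 0.0369 q [ 0.73  0.18 -0.24  1.63  0.04  1.34 -1.04]
N 3 dist 0.1254 ang 0.012
{"travel": [-0.0021, 0.003, 0.0416], "angular": [-0.0013, -0.0011, 0.0036]}
{"travel": [-0.002, 0.003, 0.0416], "angular": [-0.0013, -0.0011, 0.0036]}
{"travel": [-0.002, 0.0029, 0.0416], "angular": [-0.0013, -0.0011, 0.0036]}
[265.55885235 186.72590453]
```

View pics/w1.png

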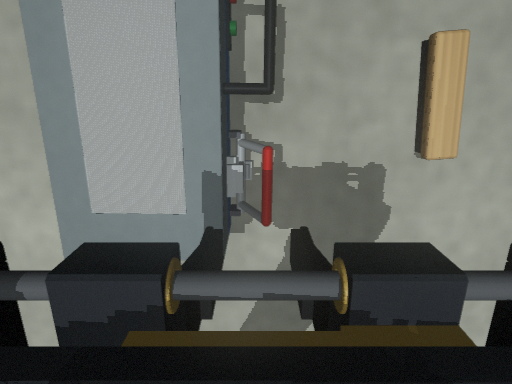

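Run:
```python
from h import *
plan([.485,-.3175,.079],rot(-EY,[0,0,-1]))
C=cam('wrist');print([onz(C,267,v,.087).round(4) for v in(150,222)], [onz(C,u,v,.075).round(4) for u,v in ((270,10),(270,86))])
```

```text
t 1.1 pos [ 0.4879 -0.3124  0.2038] F [-0.7 -0.2 -0.4] grip 0.0359 q [ 0.74  0.18 -0.24  1.63  0.04  1.34 -1.04]
N 3 dist 0.1249 ang 0.007
{"travel": [-0.0011, 0.0017, 0.0416], "angular": [-0.0004, -0.0004, 0.0024]}
{"travel": [-0.0011, 0.0017, 0.0416], "angular": [-0.0004, -0.0004, 0.0024]}
{"travel": [-0.001, 0.0017, 0.0416], "angular": [-0.0004, -0.0004, 0.0024]}
[array([ 0.5174, -0.3211,  0.087 ]), array([ 0.446 , -0.3248,  0.087 ])] [array([ 0.6357, -0.3178,  0.075 ]), array([ 0.574 , -0.3212,  0.075 ])]
```

Emit:
{"api": "servo_tool", "payload": {
  "series": [
    {"travel": [0,0,0]},
    {"travel": [0,0,0]}
  ]
}}

```text
$.series[0]: bad value
```

Run:
```python
from h import *
plan([.485,-.3175,.079],rot(-EY,[0,0,-1]))
C=cam('wrist');im=ctrl.get_image('wrist')
m=(im[:,:,0]>80)&(im[:,:,1]<60)&(im[:,:,2]<60);m[:100]=0;v,u=np.nonzero(m);print(u.min(),u.max(),v.min(),v.max(),u.mean(),v.mean())
print(onz(C,u.mean(),v.mean(),.087))
d=(im.sum(2)<110); d[100:]=0;v,u=np.nonzero(d[:,250:320]);print(np.median(u)+250)
print(onz(C,np.median(u)+250,50,.075))
```

```text
t 1.1 pos [ 0.4879 -0.3124  0.2038] F [-0.7 -0.2 -0.4] grip 0.0359 q [ 0.74  0.18 -0.24  1.63  0.04  1.34 -1.04]
N 3 dist 0.1249 ang 0.007
{"travel": [-0.0011, 0.0017, 0.0416], "angular": [-0.0004, -0.0004, 0.0024]}
{"travel": [-0.0011, 0.0017, 0.0416], "angular": [-0.0004, -0.0004, 0.0024]}
{"travel": [-0.001, 0.0017, 0.0416], "angular": [-0.0004, -0.0004, 0.0024]}
257 267 142 222 261.9219178082192 183.15479452054794
[ 0.48547932 -0.31789     0.087     ]
nan
[nan nan nan]
  return _methods._mean(a, axis=axis, dtype=dtype,
  ret = ret.dtype.type(ret / rcount)
```

Emit:
{"api": "servo_tool", "payload": {
  "series": [
    {"travel": [0,0.001,0.042],"angular": [0,0,0]},
    {"travel": [0,0,0.042],"angular": [0,0,0]},
    {"travel": [0,0,0.03],"angular": [0,0,0]},
    {"travel": [0,0,0.01],"angular": [0,0,0]},
    {"travel": [0,0,0],"angular": [0,0,0]}
  ]
}}

```text
time: 1.65
position: [0.4833, -0.3187, 0.0784]
tool_rot: [-3.14, -0.05, 0.004]
ft_force: [0.5, 0.6, -0.0]
grip_width: 0.401
```

Emit:
{"api": "servo_tool", "payload": {
  "series": [
    {"travel": [0,0,0],"angular": [0,0,0]},
    {"travel": [0,0,0],"angular": [0,0,0]},
    {"travel": [0,0,0],"angular": [0,0,0]}
  ],
  "claw": 0.0,
  "squeeze": 8
}}

```text
time: 1.95
position: [0.4861, -0.3187, 0.0815]
tool_rot: [3.139, 0.053, 0.004]
ft_force: [0.1, 0.4, 0.0]
grip_width: 0.208
```

Run:
```python
from h import *
plan([.4855,-.318,.079],rot(-EY,[0,0,-1]))
```

```text
t 1.95 pos [ 0.4861 -0.3187  0.0815] F [0.1 0.4 0. ] grip 0.0181 q [ 0.73  0.27 -0.23  1.77  0.07  1.1  -1.06]
N 1 dist 0.0026 ang 0.003
{"travel": [-0.0006, -0.0007, 0.0025], "angular": [0.002, -0.0024, -0.0014]}
```

```bash
cat >> h.py <<'E'
def path(wps,start=None):
    s=ctrl.get_state()
    p0,R0=(s['position'],R.from_rotvec(s['tool_rot'])) if start is None else start
    print('t',round(s['time'],2),'pos',s['position'].round(4),'F',s['ft_force'].round(1),'grip',round(s['grip_width']*.087,4),'q',s['joint_positions'].round(2))
    for i,(p,Rt) in enumerate(wps):
        t=R0.inv().apply(np.asarray(p)-p0);w=(R0.inv()*Rt).as_rotvec()
        print(('' if i%5 else '--\n')+json.dumps({"travel":t.round(4).tolist(),"angular":w.round(3).tolist()})+(',' ), '' if np.linalg.norm(t)<.05 and np.linalg.norm(w)<.149 else 'TOO FAST')
        p0,R0=np.asarray(p),Rt
def tilt(t): # tool z tilted to +EX by t, tool x = -EY
    return rot(-EY,np.sin(t)*EX+np.array([0,0,-np.cos(t)]))
Z=np.array([0,0,1.])
def latchwp(th,k=.55,y=.0725):
    a=np.arctan2(.055,.028)-th
    b=W(-.094-.062*np.cos(a),y,.032+.062*np.sin(a));Rt=tilt(k*th);return b+.008*Rt.as_matrix()[:,2],Rt
E
python3 - <<'E'
from h import *
path([latchwp(t) for t in np.arange(.1,1.01,.1)],start=latchwp(0))
print(latchwp(0)[0],latchwp(1)[0])
E
```

```text
t 1.95 pos [ 0.4861 -0.3187  0.0815] F [0.1 0.4 0. ] grip 0.0181 q [ 0.73  0.27 -0.23  1.77  0.07  1.1  -1.06]
--
{"travel": [-0.0, 0.0049, 0.0031], "angular": [0.055, 0.0, -0.0]}, 
{"travel": [0.0, 0.0048, 0.0033], "angular": [0.055, 0.0, 0.0]}, 
{"travel": [-0.0, 0.0046, 0.0035], "angular": [0.055, -0.0, 0.0]}, 
{"travel": [0.0, 0.0045, 0.0038], "angular": [0.055, 0.0, -0.0]}, 
{"travel": [-0.0, 0.0043, 0.004], "angular": [0.055, -0.0, 0.0]}, 
--
{"travel": [0.0, 0.0041, 0.0042], "angular": [0.055, -0.0, -0.0]}, 
{"travel": [-0.0, 0.0039, 0.0044], "angular": [0.055, 0.0, 0.0]}, 
{"travel": [0.0, 0.0037, 0.0046], "angular": [0.055, 0.0, 0.0]}, 
{"travel": [-0.0, 0.0035, 0.0048], "angular": [0.055, -0.0, -0.0]}, 
{"travel": [0.0, 0.0033, 0.0049], "angular": [0.055, 0.0, -0.0]}, 
[ 0.48511802 -0.31759053  0.07925211] [ 0.48614615 -0.34695356  0.03136346]
```

Emit:
{"api": "servo_tool", "payload": {
  "series": [
    {"travel": [0,0,0],"angular": [0,0,0]},
    {"travel": [0,0,0],"angular": [0,0,0]}
  ]
}}

```text
time: 2.15
position: [0.4854, -0.318, 0.0803]
tool_rot: [3.14, 0.053, 0.001]
ft_force: [0.3, 0.4, -0.2]
grip_width: 0.051
```

Emit:
{"api": "servo_tool", "payload": {
  "series": [
    {"travel": [0,0,0],"angular": [0,0,0]},
    {"travel": [0,0,0],"angular": [0,0,0]}
  ]
}}

```text
time: 2.35
position: [0.4851, -0.3179, 0.0797]
tool_rot: [3.141, 0.053, 0.0]
ft_force: [-0.6, -0.6, 0.5]
grip_width: 0.003
```

Run:
```python
from h import *
print(ctrl.get_state()['grip_width'])
cv2.imwrite('pics/w2.png',ctrl.get_image('wrist')[:,:,::-1])
```

```text
0.0029755237549482488
```

View pics/w2.png

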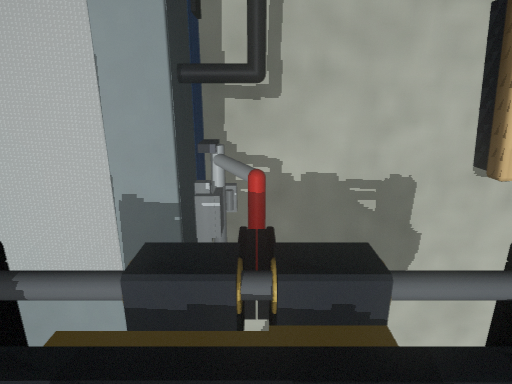

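Run:
```python
from h import *
C=cam('wrist');print('campos',(-C[1].T@C[2]).round(3))
for p in ([.5215,-.3168,.087],[.4855,-.318,.087],[.4855,-.318,.0797],[.4855,-.318,.0688],[.45,-.319,.087]): print(p,proj(C,p).round(1))
T=cam('top');S=cam('side')
im=ctrl.get_image('top');crop(im,300,360,160,230,8,'pics/t2.png')
im=ctrl.get_image('side');crop(im,220,300,130,190,8,'pics/s2.png')
for n,c in(('top',T),('side',S)):print(n,proj(c,[.4855,-.318,.087]).round(1))
```

```text
campos [ 0.564 -0.315  0.26 ]
[0.5215, -0.3168, 0.087] [256.5 174.3]
[0.4855, -0.318, 0.087] [256.4 234.4]
[0.4855, -0.318, 0.0797] [256.4 229.4]
[0.4855, -0.318, 0.0688] [256.4 222.5]
[0.45, -0.319, 0.087] [256.  287.5]
top [332.4 206.7]
side [271.1 148.4]
```

View pics/t2.png

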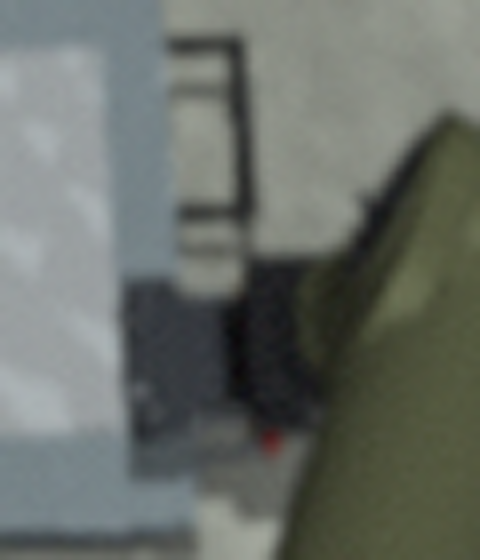

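View pics/s2.png

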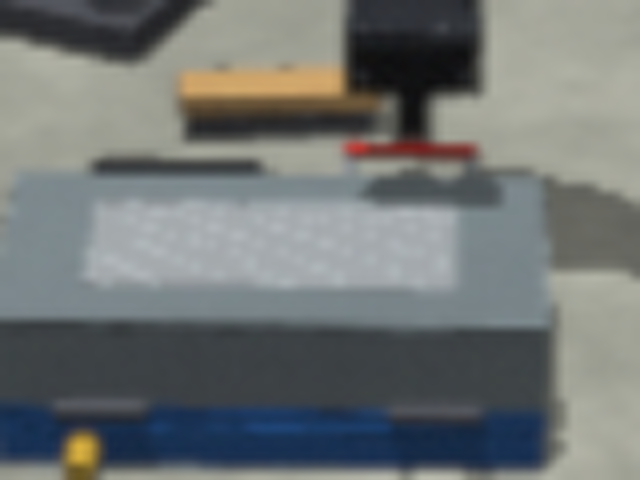

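Emit:
{"api": "servo_tool", "payload": {
  "series": [
    {"travel": [0,0,0.002],"angular": [0,0,0]},
    {"travel": [0,0,0.002],"angular": [0,0,0]},
    {"travel": [0,0,0],"angular": [0,0,0]},
    {"travel": [0,0,0],"angular": [0,0,0]}
  ]
}}

```text
time: 2.9
position: [0.485, -0.3178, 0.0755]
tool_rot: [-3.141, -0.053, 0.0]
ft_force: [-0.1, 0.5, -0.4]
grip_width: 0.008
```

Run:
```python
from h import *
s=ctrl.get_state();print(s['position'],s['ft_force'],s['grip_width'])
im=ctrl.get_image('wrist');crop(im,180,340,150,340,3,'pics/w3.png')
im=ctrl.get_image('side');crop(im,250,300,130,165,14,'pics/s3.png')
```

```text
[ 0.48501095 -0.31781515  0.07546584] [-0.05796051  0.54955663 -0.37681142] 0.008378588571137756
```

View pics/w3.png

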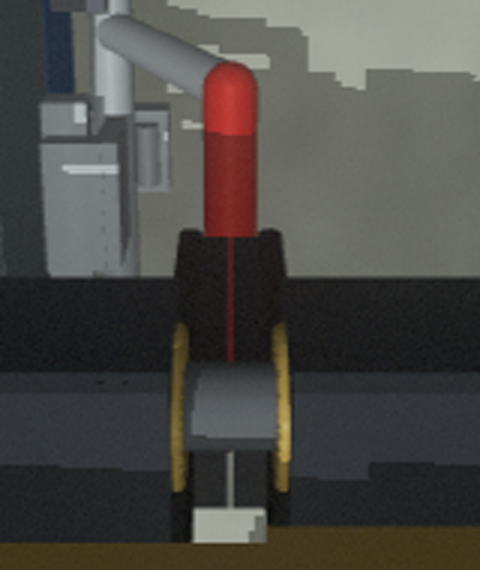

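View pics/s3.png

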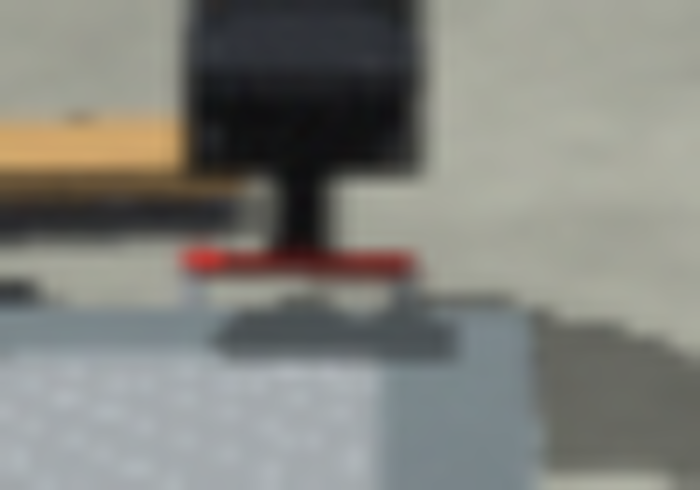

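Emit:
{"api": "servo_tool", "payload": {
  "series": [
    {"travel": [0,0,0.002],"angular": [0,0,0]},
    {"travel": [0,0,0.002],"angular": [0,0,0]},
    {"travel": [0,0,0],"angular": [0,0,0]},
    {"travel": [0,0,0],"angular": [0,0,0]}
  ]
}}

```text
time: 3.4
position: [0.4855, -0.3184, 0.0734]
tool_rot: [3.14, 0.053, 0.002]
ft_force: [-2.5, 0.7, 8.7]
grip_width: 0.006
```

Run:
```python
from h import *
S=cam('side')
for z in (.068,.087,.092,.102,.112,.122,.142,.162): print(z,proj(S,[.4855,-.318,z]).round(1), proj(S,[.4855,-.318+.095,z]).round(1))
print(ctrl.get_state()['torque'],ctrl.get_state()['position'])
```

```text
0.068 [271. 152.] [270.2 162.4]
0.087 [271.1 148.4] [270.2 158.7]
0.092 [271.1 147.4] [270.2 157.8]
0.102 [271.1 145.5] [270.3 155.8]
0.112 [271.2 143.6] [270.3 153.8]
0.122 [271.2 141.6] [270.3 151.8]
0.142 [271.3 137.7] [270.4 147.8]
0.162 [271.3 133.7] [270.4 143.7]
[ 0.25849749  0.60259326 -0.05154905] [ 0.48554951 -0.3184498   0.07335192]
```

Emit:
{"api": "servo_tool", "payload": {
  "series": [
    {"travel": [0,0,-0.03],"angular": [0,0,0]},
    {"travel": [0,0,-0.03],"angular": [0.12,0,0]},
    {"travel": [0,0,0],"angular": [0.12,0,0]},
    {"travel": [0,0,0],"angular": [0.12,0,0]},
    {"travel": [0,0,0],"angular": [0.12,0,0]}
  ],
  "claw": 0.035
}}

```text
time: 3.9
position: [0.4856, -0.3188, 0.1328]
tool_rot: [-2.659, -0.045, 0.008]
ft_force: [0.8, -0.0, -0.0]
grip_width: 0.358
```

Emit:
{"api": "servo_tool", "payload": {
  "series": [
    {"travel": [0,0,0],"angular": [0,0,0]},
    {"travel": [0,0,0],"angular": [0,0,0]},
    {"travel": [0,0,0],"angular": [0,0,0]}
  ]
}}

```text
time: 4.2
position: [0.486, -0.3162, 0.1326]
tool_rot: [-2.662, -0.049, 0.01]
ft_force: [-0.9, 0.5, 0.4]
grip_width: 0.399
```

Run:
```python
from h import *
s=ctrl.get_state();C=cam('wrist');Rt=R.from_rotvec(s['tool_rot']);c=-C[1].T@C[2]
print(s['position'],s['ft_force'],Rt.as_matrix().round(3).tolist())
print('cam in tool',Rt.inv().apply(c-s['position']), (C[1]@Rt.as_matrix()).round(3).tolist())
A=s['position']-.0175*Rt.as_matrix()[:,2];B=s['position']+.011*Rt.as_matrix()[:,2]+[0,0,.0285]
for n in('side','top'):
    D=cam(n);im=ctrl.get_image(n);print(n,proj(D,A),proj(D,B));
    x,y=(245,115) if n=='side' else (305,170);crop(im,x,x+60,y,y+50,12,f'pics/{n}4.png')
    print('crop A',(proj(D,A)-[x,y])*12,'B',(proj(D,B)-[x,y])*12)
```

```text
[ 0.48601777 -0.3162465   0.13255464] [-0.886584    0.50732074  0.41956755] [[0.999, 0.033, -0.016], [0.036, -0.887, 0.46], [0.001, -0.461, -0.888]]
cam in tool [ 7.90695577e-02  7.29572783e-05 -1.80874324e-01] [[0.001, 1.0, -0.001], [-0.957, 0.0, -0.29], [-0.29, 0.001, 0.957]]
side [271.1538628  135.86410904] [271.14122011 136.56646658]
crop A [313.84635359 250.36930851] B [313.69464129 258.79759899]
top [337.56725737 204.59990774] [334.44087056 204.62367145]
crop A [390.80708849 415.19889283] B [353.29044676 415.4840574 ]
```

View pics/side4.png

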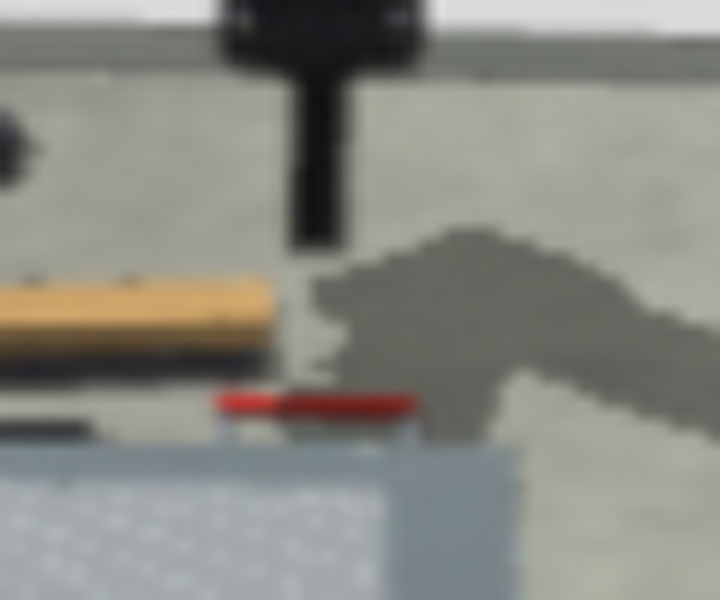

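View pics/top4.png

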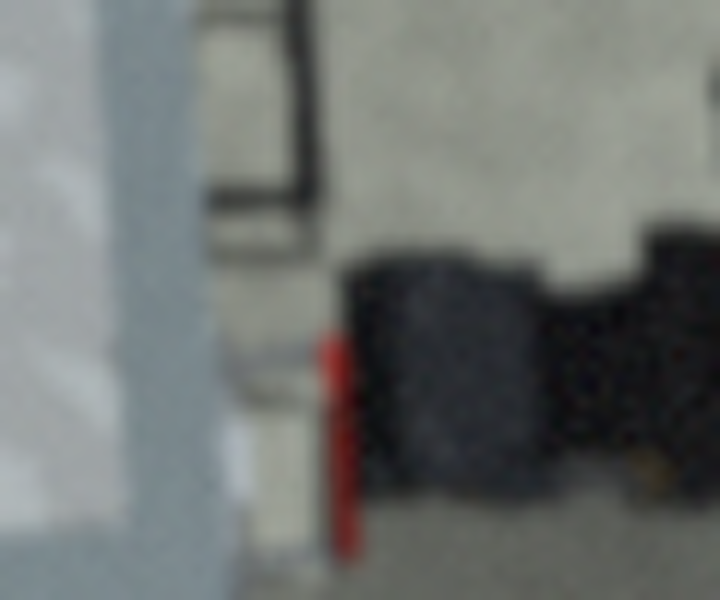

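```bash
sed -i 's/b+.008\*Rt/b+GO*Rt/' h.py
cat >> h.py <<'E'
GO=.0365
E
python3 - <<'E'
from h import *
p,Rt=latchwp(0);print(p)
plan(p+[0,0,.06],Rt)
path([latchwp(t) for t in np.arange(.1,1.01,.1)],start=latchwp(0))
E
```

```text
[ 0.48511802 -0.31759053  0.05075211]
t 4.3 pos [ 0.4862 -0.3162  0.1332] F [1.2 0.4 0.1] grip 0.0348 q [ 0.91  0.5  -0.22  1.45 -0.24  1.54 -0.79]
N 4 dist 0.0225 ang 0.478
{"travel": [-0.0003, 0.0029, 0.0048], "angular": [-0.1195, -0.0004, 0.0006]}
{"travel": [-0.0003, 0.0023, 0.0051], "angular": [-0.1195, -0.0004, 0.0006]}
{"travel": [-0.0003, 0.0017, 0.0054], "angular": [-0.1195, -0.0004, 0.0006]}
{"travel": [-0.0003, 0.001, 0.0055], "angular": [-0.1195, -0.0004, 0.0006]}
t 4.3 pos [ 0.4862 -0.3162  0.1332] F [1.2 0.4 0.1] grip 0.0348 q [ 0.91  0.5  -0.22  1.45 -0.24  1.54 -0.79]
--
{"travel": [-0.0, 0.0034, 0.003], "angular": [0.055, 0.0, -0.0]}, 
{"travel": [0.0, 0.0032, 0.0033], "angular": [0.055, 0.0, 0.0]}, 
{"travel": [-0.0, 0.0031, 0.0035], "angular": [0.055, -0.0, 0.0]}, 
{"travel": [0.0, 0.0029, 0.0037], "angular": [0.055, 0.0, -0.0]}, 
{"travel": [-0.0, 0.0027, 0.0039], "angular": [0.055, -0.0, 0.0]}, 
--
{"travel": [-0.0, 0.0025, 0.0042], "angular": [0.055, -0.0, -0.0]}, 
{"travel": [-0.0, 0.0024, 0.0044], "angular": [0.055, 0.0, 0.0]}, 
{"travel": [0.0, 0.0021, 0.0045], "angular": [0.055, 0.0, 0.0]}, 
{"travel": [-0.0, 0.0019, 0.0047], "angular": [0.055, -0.0, -0.0]}, 
{"travel": [0.0, 0.0017, 0.0049], "angular": [0.055, 0.0, -0.0]},
```

Emit:
{"api": "servo_tool", "payload": {
  "series": [
    {"travel": [0,0.003,0.005],"angular": [-0.12,0,0]},
    {"travel": [0,0.002,0.005],"angular": [-0.12,0,0]},
    {"travel": [-0.001,0.0015,0.005],"angular": [-0.12,0,0]},
    {"travel": [0,0.001,0.005],"angular": [-0.12,0,0]},
    {"travel": [0,0,0],"angular": [0,0,0]}
  ]
}}

```text
time: 4.8
position: [0.4859, -0.3123, 0.1117]
tool_rot: [3.14, 0.07, 0.003]
ft_force: [0.1, 0.8, 0.3]
grip_width: 0.399
```

Emit:
{"api": "servo_tool", "payload": {
  "series": [
    {"travel": [0,0,0],"angular": [0,0,0]},
    {"travel": [0,0,0],"angular": [0,0,0]}
  ]
}}

```text
time: 5.0
position: [0.4841, -0.3205, 0.111]
tool_rot: [3.141, 0.051, 0.001]
ft_force: [-0.6, -1.2, 0.3]
grip_width: 0.401
```

Run:
```python
from h import *
p,Rt=latchwp(0);plan(p,Rt)
```

```text
t 5.0 pos [ 0.4841 -0.3205  0.111 ] F [-0.6 -1.2  0.3] grip 0.0349 q [ 0.72  0.25 -0.21  1.74  0.06  1.16 -1.04]
N 2 dist 0.0603 ang 0.003
{"travel": [0.0005, -0.0015, 0.0301], "angular": [0.0002, -0.0004, -0.0014]}
{"travel": [0.0005, -0.0014, 0.0301], "angular": [0.0002, -0.0004, -0.0014]}
```

Emit:
{"api": "servo_tool", "payload": {
  "series": [
    {"travel": [0,-0.001,0.03],"angular": [0,0,0]},
    {"travel": [0,0,0.02],"angular": [0,0,0]},
    {"travel": [0,0,0.01],"angular": [0,0,0]},
    {"travel": [0,0,0],"angular": [0,0,0]}
  ]
}}

```text
time: 5.4
position: [0.4827, -0.3188, 0.0485]
tool_rot: [-3.139, -0.05, 0.004]
ft_force: [0.4, 0.3, -0.5]
grip_width: 0.399
```

Emit:
{"api": "servo_tool", "payload": {
  "series": [
    {"travel": [0,0,0],"angular": [0,0,0]},
    {"travel": [0,0,0],"angular": [0,0,0]},
    {"travel": [0,0,0],"angular": [0,0,0]},
    {"travel": [0,0,0],"angular": [0,0,0]},
    {"travel": [0,0,0],"angular": [0,0,0]}
  ],
  "claw": 0.0,
  "squeeze": 10
}}

```text
time: 5.9
position: [0.4846, -0.3179, 0.0509]
tool_rot: [3.141, 0.054, 0.001]
ft_force: [-0.4, 0.6, 2.0]
grip_width: 0.111
```

Emit:
{"api": "servo_tool", "payload": {
  "series": [
    {"travel": [0,0.0034,0.003],"angular": [0.055,0,0]},
    {"travel": [0,0.0032,0.0033],"angular": [0.055,0,0]},
    {"travel": [0,0.0031,0.0035],"angular": [0.055,0,0]},
    {"travel": [0,0.0029,0.0037],"angular": [0.055,0,0]},
    {"travel": [0,0.0027,0.0039],"angular": [0.055,0,0]}
  ]
}}

```text
time: 6.4
position: [0.4851, -0.3305, 0.0325]
tool_rot: [-2.863, -0.05, 0.006]
ft_force: [0.4, 0.2, 6.5]
grip_width: 0.108
```

Emit:
{"api": "servo_tool", "payload": {
  "series": [
    {"travel": [0,0.0025,0.0042],"angular": [0.055,0,0]},
    {"travel": [0,0.0024,0.0044],"angular": [0.055,0,0]},
    {"travel": [0,0.0021,0.0045],"angular": [0.055,0,0]},
    {"travel": [0,0.0019,0.0047],"angular": [0.055,0,0]},
    {"travel": [0,0.0017,0.0049],"angular": [0.055,0,0]}
  ]
}}

```text
time: 6.9
position: [0.4851, -0.3322, 0.0071]
tool_rot: [-2.588, -0.044, 0.011]
ft_force: [-2.3, 2.9, 19.8]
grip_width: 0.106
```

Emit:
{"api": "servo_tool", "payload": {
  "series": [
    {"travel": [0,0,0],"angular": [0,0,0]},
    {"travel": [0,0,0],"angular": [0,0,0]}
  ]
}}

```text
time: 7.1
position: [0.4847, -0.3318, 0.0066]
tool_rot: [-2.589, -0.044, 0.013]
ft_force: [1.5, 1.8, 1.6]
grip_width: 0.11
```

Run:
```python
from h import *
p,Rt=latchwp(1);print(p);plan(p,Rt)
cv2.imwrite('pics/w5.png',ctrl.get_image('wrist')[:,:,::-1])
```

```text
[ 0.48562487 -0.33206609  0.00706651]
t 7.1 pos [ 0.4847 -0.3318  0.0066] F [1.5 1.8 1.6] grip 0.0096 q [ 0.96  0.69 -0.24  1.45 -0.24  1.41 -0.71]
N 1 dist 0.001 ang 0.002
{"travel": [0.0009, 0.0001, -0.0005], "angular": [-0.002, -0.0004, -0.0008]}
```

View pics/w5.png

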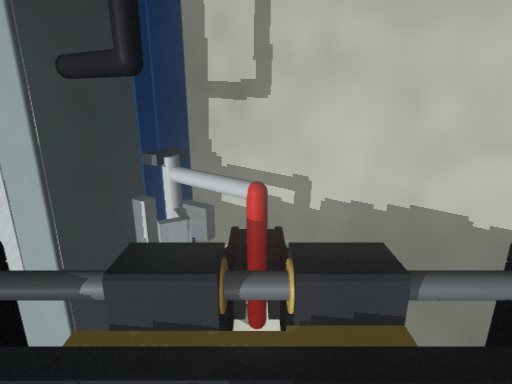

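Emit:
{"api": "servo_tool", "payload": {
  "series": [
    {"travel": [0,0,0],"angular": [0,0,0]},
    {"travel": [0,0,0],"angular": [0,0,0]},
    {"travel": [0,0,-0.02],"angular": [0,0,0]},
    {"travel": [0,0,-0.045],"angular": [0,0,0]},
    {"travel": [0,0,-0.045],"angular": [0,0,0]}
  ],
  "claw": 0.032
}}

```text
time: 7.65
position: [0.486, -0.3901, 0.1008]
tool_rot: [-2.591, -0.044, 0.014]
ft_force: [0.8, -0.7, -0.1]
grip_width: 0.357
```

Emit:
{"api": "servo_tool", "payload": {
  "series": [
    {"travel": [0,0,-0.02],"angular": [-0.1,0,0]},
    {"travel": [0,0,0],"angular": [-0.1,0,0]},
    {"travel": [0,0,0],"angular": [-0.1,0,0]},
    {"travel": [0,0,0],"angular": [0,0,0]},
    {"travel": [0,0,0],"angular": [0,0,0]}
  ]
}}

```text
time: 8.15
position: [0.4869, -0.4003, 0.118]
tool_rot: [-2.891, -0.05, 0.006]
ft_force: [0.6, 0.5, -0.6]
grip_width: 0.367
```

Run:
```python
from h import *
Rt=tilt(0);b=W(-.122,-.063,.075);plan(b+GO*-Z+[0,0,.08],Rt)
T=cam('top');im=ctrl.get_image('top');crop(im,290,360,140,230,6,'pics/t6.png')
```

```text
t 8.15 pos [ 0.4869 -0.4003  0.118 ] F [ 0.6  0.5 -0.6] grip 0.032 q [ 0.89  0.48 -0.19  1.43 -0.09  1.41 -0.8 ]
N 4 dist 0.1598 ang 0.25
{"travel": [0.0341, -0.0201, 0.005], "angular": [-0.0624, -0.0001, -0.0001]}
{"travel": [0.0341, -0.0204, 0.0037], "angular": [-0.0624, -0.0001, -0.0001]}
{"travel": [0.0341, -0.0206, 0.0024], "angular": [-0.0624, -0.0001, -0.0001]}
{"travel": [0.0342, -0.0207, 0.0012], "angular": [-0.0624, -0.0001, -0.0001]}
```

View pics/t6.png

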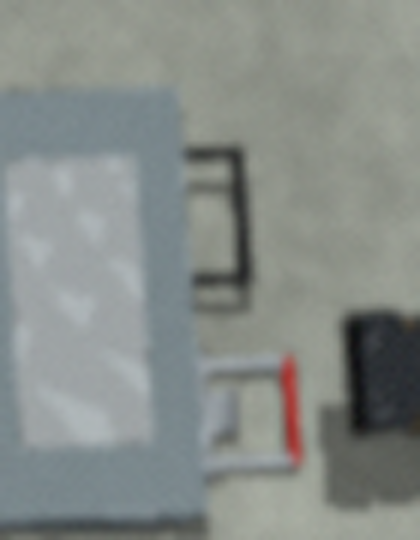

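Emit:
{"api": "servo_tool", "payload": {
  "series": [
    {"travel": [0.034,-0.02,0.005],"angular": [-0.0625,0,0]},
    {"travel": [0.034,-0.0204,0.0037],"angular": [-0.0625,0,0]},
    {"travel": [0.034,-0.0206,0.0024],"angular": [-0.0625,0,0]},
    {"travel": [0.034,-0.0207,0.0012],"angular": [-0.0625,0,0]},
    {"travel": [0,0,0],"angular": [0,0,0]}
  ]
}}

```text
time: 8.7
position: [0.6262, -0.3031, 0.1169]
tool_rot: [-3.135, -0.072, -0.004]
ft_force: [0.9, 2.6, 0.2]
grip_width: 0.365
```

Emit:
{"api": "servo_tool", "payload": {
  "series": [
    {"travel": [0,0,0],"angular": [0,0,0]},
    {"travel": [0,0,0],"angular": [0,0,0]},
    {"travel": [0,0,0],"angular": [0,0,0]}
  ]
}}

```text
time: 9.0
position: [0.6183, -0.3162, 0.1171]
tool_rot: [3.141, 0.046, -0.003]
ft_force: [0.5, -0.3, -0.1]
grip_width: 0.365
```

Run:
```python
from h import *
Rt=tilt(0);b=W(-.122,-.063,.075);plan(b+GO*-Z,Rt)
C=cam('wrist');print(proj(C,b),[proj(C,W(-.122,-.063+e,.075)).round(0) for e in(.045,-.045)])
cv2.imwrite('pics/w7.png',ctrl.get_image('wrist')[:,:,::-1])
```

```text
t 9.0 pos [ 0.6183 -0.3162  0.1171] F [ 0.5 -0.3 -0.1] grip 0.0318 q [ 0.59  0.47 -0.21  1.43  0.1   1.25 -1.17]
N 2 dist 0.0787 ang 0.006
{"travel": [0.0012, -0.0017, 0.0393], "angular": [0.0001, 0.0009, -0.0029]}
{"travel": [0.0012, -0.0017, 0.0393], "angular": [0.0001, 0.0009, -0.0029]}
[251.44557397 203.5668733 ] [array([252., 259.]), array([251., 142.])]
```

View pics/w7.png

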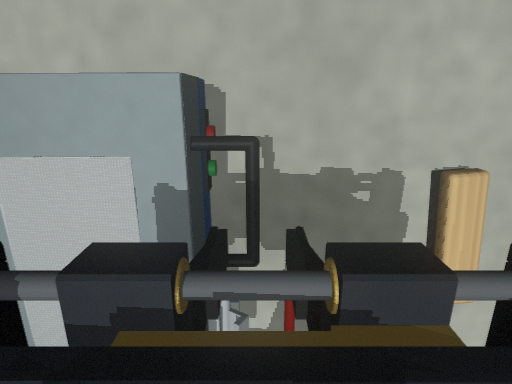

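Emit:
{"api": "servo_tool", "payload": {
  "series": [
    {"travel": [0.001,-0.001,0.035],"angular": [0,0,0]},
    {"travel": [0.001,-0.001,0.03],"angular": [0,0,0]},
    {"travel": [0,0,0.013],"angular": [0,0,0]},
    {"travel": [0,0,0],"angular": [0,0,0]}
  ]
}}

```text
time: 9.45
position: [0.6196, -0.3113, 0.0374]
tool_rot: [-3.139, -0.051, 0.007]
ft_force: [-0.0, -1.0, -1.1]
grip_width: 0.371
```

Emit:
{"api": "servo_tool", "payload": {
  "series": [
    {"travel": [0,0,0],"angular": [0,0,0]},
    {"travel": [0,0,0],"angular": [0,0,0]},
    {"travel": [0,0,0],"angular": [0,0,0]},
    {"travel": [0,0,0],"angular": [0,0,0]},
    {"travel": [0,0,0],"angular": [0,0,0]}
  ],
  "claw": 0.0,
  "squeeze": 12
}}

```text
time: 9.95
position: [0.623, -0.3132, 0.0417]
tool_rot: [3.138, 0.051, 0.005]
ft_force: [1.4, -5.2, 3.0]
grip_width: 0.106
```

```bash
cat >> h.py <<'E'
def hoodwp(th,k=0,y=-.063):
    r=np.hypot(.202,.035);a=np.arctan2(.035,.202)+th
    b=W(.08-r*np.cos(a),y,.04+r*np.sin(a));Rt=tilt(k*th);return b+GO*Rt.as_matrix()[:,2],Rt
E
python3 - <<'E'
from h import *
plan(*hoodwp(0))
path([hoodwp(t) for t in [.05]+list(np.arange(.15,1.36,.15))],start=hoodwp(0))
E
```

```text
t 9.95 pos [ 0.623  -0.3132  0.0417] F [ 1.4 -5.2  3. ] grip 0.0092 q [ 0.58  0.54 -0.21  1.49  0.12  1.12 -1.19]
N 1 dist 0.004 ang 0.005
{"travel": [-0.0025, -0.0006, 0.0031], "angular": [0.0037, -0.0031, -0.0022]}
t 9.95 pos [ 0.623  -0.3132  0.0417] F [ 1.4 -5.2  3. ] grip 0.0092 q [ 0.58  0.54 -0.21  1.49  0.12  1.12 -1.19]
--
{"travel": [0.0, -0.002, -0.0101], "angular": [0.0, 0.0, 0.0]}, 
{"travel": [0.0, -0.0055, -0.0197], "angular": [0.0, 0.0, 0.0]}, 
{"travel": [-0.0, -0.0119, -0.0283], "angular": [0.0, 0.0, 0.0]}, 
{"travel": [0.0, -0.016, -0.0262], "angular": [0.0, 0.0, 0.0]}, 
{"travel": [-0.0, -0.0197, -0.0236], "angular": [0.0, 0.0, 0.0]}, 
--
{"travel": [0.0, -0.023, -0.0204], "angular": [0.0, 0.0, 0.0]}, 
{"travel": [-0.0, -0.0258, -0.0167], "angular": [0.0, 0.0, 0.0]}, 
{"travel": [0.0, -0.028, -0.0126], "angular": [0.0, 0.0, 0.0]}, 
{"travel": [-0.0, -0.0296, -0.0083], "angular": [0.0, 0.0, 0.0]}, 
{"travel": [0.0, -0.0305, -0.0038], "angular": [0.0, 0.0, 0.0]},
```

Emit:
{"api": "servo_tool", "payload": {
  "series": [
    {"travel": [0,-0.002,-0.01],"angular": [0,0,0]},
    {"travel": [0,-0.0055,-0.0197],"angular": [0,0,0]},
    {"travel": [0,-0.006,-0.0142],"angular": [0,0,0]},
    {"travel": [0,-0.006,-0.0142],"angular": [0,0,0]},
    {"travel": [0,0,0],"angular": [0,0,0]}
  ]
}}

```text
time: 10.45
position: [0.6224, -0.2938, 0.1013]
tool_rot: [3.136, 0.052, 0.006]
ft_force: [2.4, -6.6, 2.3]
grip_width: 0.106
```

Run:
```python
from h import *
plan(*hoodwp(0.3))
```

```text
t 10.45 pos [ 0.6224 -0.2938  0.1013] F [ 2.4 -6.6  2.3] grip 0.0092 q [ 0.56  0.47 -0.22  1.47  0.11  1.21 -1.21]
N 1 dist 0.0054 ang 0.007
{"travel": [-0.0026, -0.0005, 0.0047], "angular": [0.0051, -0.0037, -0.0018]}
```

Emit:
{"api": "servo_tool", "payload": {
  "series": [
    {"travel": [-0.001,-0.016,-0.0252],"angular": [0,0,0]},
    {"travel": [0,-0.0197,-0.0236],"angular": [0,0,0]},
    {"travel": [0,-0.023,-0.0204],"angular": [0,0,0]},
    {"travel": [0,-0.0258,-0.0167],"angular": [0,0,0]},
    {"travel": [0,0,0],"angular": [0,0,0]}
  ]
}}

```text
time: 10.95
position: [0.6193, -0.2065, 0.1904]
tool_rot: [3.136, 0.057, 0.01]
ft_force: [-0.9, -7.5, 12.0]
grip_width: 0.107
```

Run:
```python
from h import *
plan(*hoodwp(0.9))
path([hoodwp(t) for t in np.arange(1.0,1.36,.1)])
```

```text
t 10.95 pos [ 0.6193 -0.2065  0.1904] F [-0.9 -7.5 12. ] grip 0.0093 q [ 0.48  0.34 -0.26  1.46  0.09  1.34 -1.32]
N 1 dist 0.0077 ang 0.008
{"travel": [-0.0025, 0.0024, 0.0069], "angular": [0.0052, -0.0065, 0.0015]}
t 10.95 pos [ 0.6193 -0.2065  0.1904] F [-0.9 -7.5 12. ] grip 0.0093 q [ 0.48  0.34 -0.26  1.46  0.09  1.34 -1.32]
--
{"travel": [-0.0025, -0.0161, -0.0021], "angular": [0.005, -0.006, 0.001]}, 
{"travel": [0.0, -0.0193, -0.007], "angular": [0.0, 0.0, 0.0]}, 
{"travel": [-0.0, -0.0199, -0.0051], "angular": [0.0, 0.0, 0.0]}, 
{"travel": [0.0, -0.0203, -0.003], "angular": [0.0, 0.0, 0.0]},
```

Emit:
{"api": "servo_tool", "payload": {
  "series": [
    {"travel": [-0.001,-0.0161,-0.003],"angular": [0,0,0]},
    {"travel": [0,-0.0193,-0.006],"angular": [0,0,0]},
    {"travel": [0,-0.02,-0.005],"angular": [0,0,0]},
    {"travel": [0,-0.0203,-0.003],"angular": [0,0,0]},
    {"travel": [0,0,0],"angular": [0,0,0]}
  ]
}}

```text
time: 11.45
position: [0.6166, -0.1273, 0.2069]
tool_rot: [-3.141, -0.06, -0.014]
ft_force: [-1.0, -0.3, 18.3]
grip_width: 0.109
```

Emit:
{"api": "servo_tool", "payload": {
  "series": [
    {"travel": [0,0,0],"angular": [0,0,0]},
    {"travel": [0,0,0],"angular": [0,0,0]},
    {"travel": [0,0,0],"angular": [0,0,0]}
  ]
}}

```text
time: 11.75
position: [0.6168, -0.131, 0.2065]
tool_rot: [3.14, 0.054, 0.014]
ft_force: [-1.0, -0.8, 18.7]
grip_width: 0.106
```

Run:
```python
from h import *
plan(*hoodwp(1.3))
im=ctrl.get_image('wrist');cv2.imwrite('pics/w8.png',im[:,:,::-1])
```

```text
t 11.75 pos [ 0.6168 -0.131   0.2065] F [-1.  -0.8 18.7] grip 0.0092 q [ 0.41  0.29 -0.3   1.5   0.09  1.36 -1.43]
N 1 dist 0.0028 ang 0.009
{"travel": [-0.0026, 0.0001, -0.001], "angular": [0.0016, -0.0089, -0.0006]}
```

View pics/w8.png

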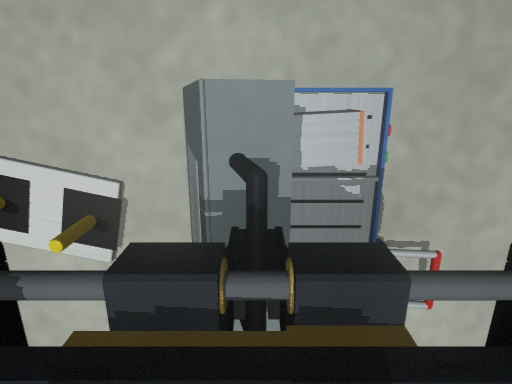

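Emit:
{"api": "servo_tool", "payload": {
  "series": [
    {"travel": [0,-0.008,-0.001],"angular": [0,0,0]},
    {"travel": [0,-0.008,0],"angular": [0,0,0]},
    {"travel": [0,-0.008,0],"angular": [0,0,0]},
    {"travel": [0,0,0],"angular": [0,0,0]},
    {"travel": [0,0,0],"angular": [0,0,0]}
  ]
}}

```text
time: 12.3
position: [0.6158, -0.1046, 0.2067]
tool_rot: [-3.14, -0.057, -0.013]
ft_force: [-0.3, 1.2, 17.4]
grip_width: 0.112
```

Emit:
{"api": "servo_tool", "payload": {
  "series": [
    {"travel": [0,0,0],"angular": [0,0,0]},
    {"travel": [0,0,0],"angular": [0,0,0]},
    {"travel": [0,0,0],"angular": [0,0,0]},
    {"travel": [0,0,-0.02],"angular": [0,0,0]},
    {"travel": [0,0,-0.045],"angular": [0,0,0]}
  ],
  "claw": 0.04
}}

```text
time: 12.8
position: [0.6099, -0.107, 0.2618]
tool_rot: [-3.139, -0.053, 0.017]
ft_force: [0.7, -0.7, -0.7]
grip_width: 0.432
```

Emit:
{"api": "servo_tool", "payload": {
  "series": [
    {"travel": [0,0.04,-0.01],"angular": [0,0,0]},
    {"travel": [0,0.045,0],"angular": [0,0,0]},
    {"travel": [0,0.045,0],"angular": [0,0,0]},
    {"travel": [0,0.045,0],"angular": [0,0,0]},
    {"travel": [0,0.045,0],"angular": [0,0,0]}
  ],
  "claw": 0.087
}}

```text
time: 13.3
position: [0.6199, -0.3286, 0.2757]
tool_rot: [-3.14, -0.053, 0.003]
ft_force: [-0.4, -0.1, -0.5]
grip_width: 0.834
```

Emit:
{"api": "servo_tool", "payload": {
  "series": [
    {"travel": [-0.04,0.02,0],"angular": [0,0,0]},
    {"travel": [0,0.0,0],"angular": [0,0,0]},
    {"travel": [0,0.0,0],"angular": [0,0,0]}
  ]
}}

```text
time: 13.6
position: [0.58, -0.3495, 0.2758]
tool_rot: [-3.14, -0.049, 0.003]
ft_force: [2.3, -0.3, 0.7]
grip_width: 0.991
```

Run:
```python
from h import *
s=ctrl.get_state();print(s['time'],s['position'],s['joint_positions'].round(2))
im=ctrl.get_image('wrist');cv2.imwrite('pics/w9.png',im[:,:,::-1])
im=ctrl.get_image('top');crop(im,230,360,140,240,6,'pics/t9.png')
im=ctrl.get_image('side');crop(im,205,305,110,260,4,'pics/s9.png')
```

```text
13.6 [ 0.57995045 -0.34952258  0.27575648] [ 0.64  0.37 -0.19  1.25  0.07  1.53 -1.08]
```

View pics/w9.png

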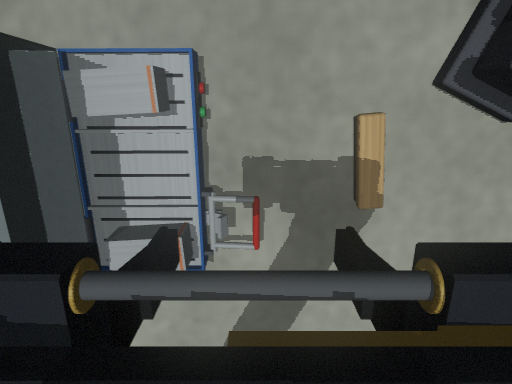

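View pics/t9.png

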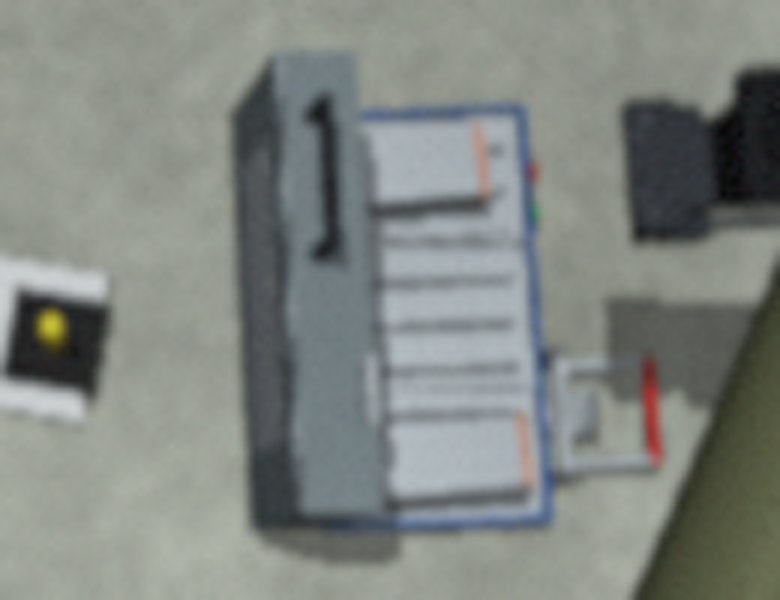

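View pics/s9.png

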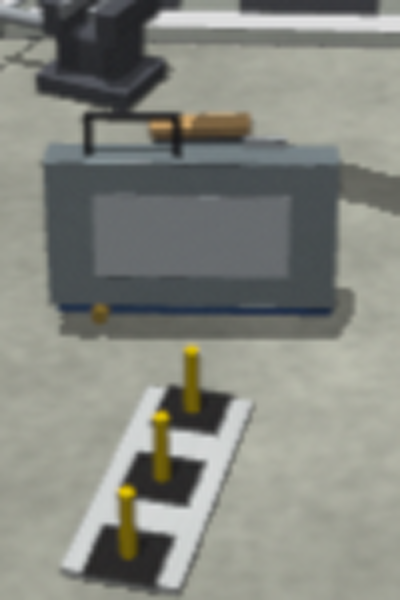

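```bash
cat >> h.py <<'E'
import os
def log():
    s=ctrl.get_state();open('log.jsonl','a').write(json.dumps([s['joint_positions'].tolist(),s['position'].tolist(),s['tool_rot'].tolist(),s['time'],float(np.abs(s['qd']).max())])+'\n');return s
_p=plan
def plan(*a,**k): log();_p(*a,**k)
E
python3 - <<'E'
from h import *
s=log();C=cam('wrist');im=ctrl.get_image('wrist');np.save('w9.npy',im)
crop(im,55,215,40,140,5,'pics/w10.png');crop(im,90,215,190,275,6,'pics/w11.png')
im=ctrl.get_image('top');crop(im,285,325,150,230,9,'pics/t10.png')
np.savez('camw9.npz',K=C[0],R=C[1],t=C[2])
E
```

```text
(no output)
```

View pics/w10.png

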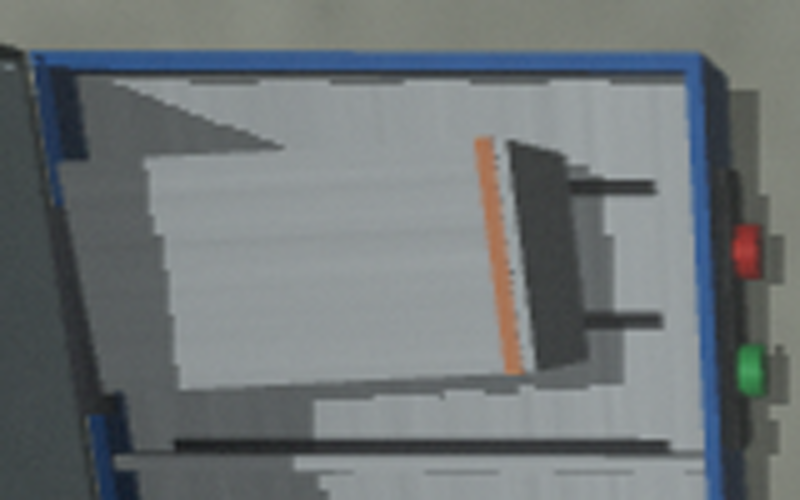

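View pics/w11.png

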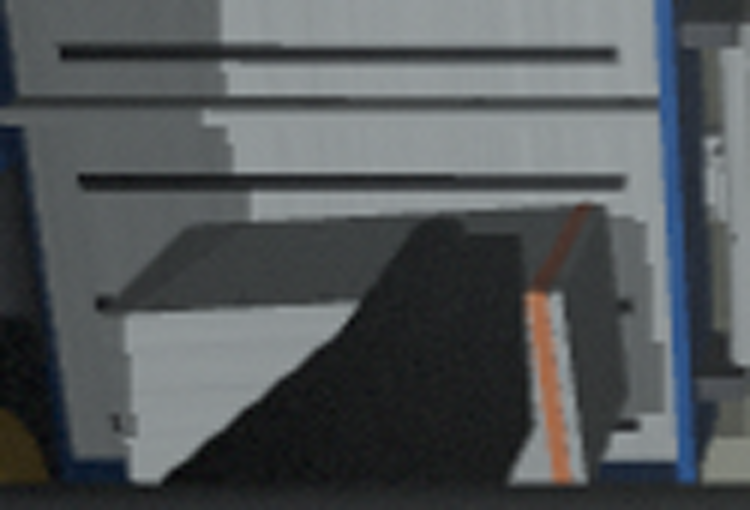

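View pics/t10.png

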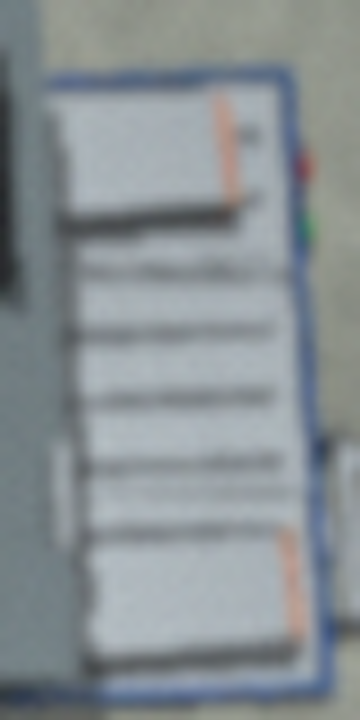

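Run:
```python
from h import *
d=np.load('camw9.npz');C=(d['K'],d['R'],d['t'])
def wl(p): q=p-CW; return (round(q@EX,4),round(q@EY,4))
f=lambda u,v,s,ox,oy,z:onz(C,ox+(u+.5)/s-.5,oy+(v+.5)/s-.5,z)
for q in [(148,156),(180,390),(538,370),(510,140)]: p=f(*q,5,55,40,.078);print('A',p.round(4),wl(p))
for q in [(125,312),(562,290),(583,470)]: p=f(*q,6,90,190,.078);print('B',p.round(4),wl(p))
for q in [(690,75),(705,450)]: p=f(*q,5,55,40,.04);print('rimfront',p.round(4),wl(p))
T=cam('top');g=lambda u,v,z:onz(T,285+(u+.5)/9-.5,150+(v+.5)/9-.5,z)
for q in [(228,90),(242,205),(68,215)]: p=g(*q,.078);print('tA',p.round(4),wl(p))
for q in [(297,525),(306,640),(88,650),(88,540)]: p=g(*q,.078);print('tB',p.round(4),wl(p))
for q in [(295,70),(330,690)]: p=g(*q,.04);print('rim corner',p.round(4),wl(p))
```

```text
A [ 0.6783 -0.1534  0.078 ] (np.float64(0.0352), np.float64(-0.1263))
A [ 0.6279 -0.1548  0.078 ] (np.float64(0.0355), np.float64(-0.0759))
A [ 0.6355 -0.2371  0.078 ] (np.float64(-0.0469), np.float64(-0.0806))
A [ 0.6846 -0.2333  0.078 ] (np.float64(-0.0448), np.float64(-0.1298))
B [ 0.4724 -0.1631  0.078 ] (np.float64(0.0328), np.float64(0.0798))
B [ 0.481  -0.2568  0.078 ] (np.float64(-0.0612), np.float64(0.0744))
B [ 0.4379 -0.2602  0.078 ] (np.float64(-0.0631), np.float64(0.1177))
rimfront [ 0.7031 -0.2659  0.04  ] (np.float64(-0.0781), np.float64(-0.1471))
rimfront [ 0.6146 -0.268   0.04  ] (np.float64(-0.0771), np.float64(-0.0586))
tA [ 0.6873 -0.2329  0.078 ] (np.float64(-0.0446), np.float64(-0.1325))
tA [ 0.6321 -0.2377  0.078 ] (np.float64(-0.0475), np.float64(-0.0772))
tA [ 0.6276 -0.1563  0.078 ] (np.float64(0.034), np.float64(-0.0756))
tB [ 0.4818 -0.2582  0.078 ] (np.float64(-0.0627), np.float64(0.0738))
tB [ 0.4289 -0.2605  0.078 ] (np.float64(-0.0631), np.float64(0.1267))
tB [ 0.4248 -0.1608  0.078 ] (np.float64(0.0367), np.float64(0.1273))
tB [ 0.4753 -0.162   0.078 ] (np.float64(0.0337), np.float64(0.0769))
rim corner [ 0.7068 -0.2722  0.04  ] (np.float64(-0.0845), np.float64(-0.1507))
rim corner [ 0.4086 -0.2782  0.04  ] (np.float64(-0.0801), np.float64(0.1476))
```

```bash
cat >> h.py <<'E'
def gr(a,al):
    a=np.asarray(a,float);a=a/np.linalg.norm(a)
    return rot(np.cos(al)*a+np.sin(al)*Z,np.sin(al)*a-np.cos(al)*Z)
def tcp(G,Rt,back=0): return np.asarray(G)+(GO-back)*Rt.as_matrix()[:,2]
AL=np.pi/4
aA=EX+.05*EY; GA=W(-.018,-.1035,.064)
aB=EX+.035*EY; GB=W(-.034,.1005,.064)
E
python3 - <<'E'
from h import *
print(GA,GB)
Rt=gr(aA,AL);plan(tcp(GA,Rt,.12),Rt)
E
```

```text
[ 0.65736648 -0.20736722  0.064     ] [ 0.45405131 -0.23049596  0.064     ]
t 13.85 pos [ 0.5823 -0.3468  0.2771] F [-0.5  0.3 -0.3] grip 0.0871 q [ 0.64  0.37 -0.2   1.25  0.07  1.53 -1.08]
N 13 dist 0.1915 ang 1.759
{"travel": [0.0064, -0.006, 0.0119], "angular": [0.0487, 0.0463, -0.1175]}
{"travel": [0.0064, -0.0046, 0.0124], "angular": [0.0487, 0.0463, -0.1175]}
{"travel": [0.0063, -0.0033, 0.0129], "angular": [0.0487, 0.0463, -0.1175]}
{"travel": [0.006, -0.0019, 0.0133], "angular": [0.0487, 0.0463, -0.1175]}
{"travel": [0.0055, -0.0006, 0.0136], "angular": [0.0487, 0.0463, -0.1175]}
{"travel": [0.0049, 0.0007, 0.0139], "angular": [0.0487, 0.0463, -0.1175]}
{"travel": [0.0041, 0.0019, 0.014], "angular": [0.0487, 0.0463, -0.1175]}
{"travel": [0.0031, 0.003, 0.0141], "angular": [0.0487, 0.0463, -0.1175]}
{"travel": [0.0021, 0.004, 0.014], "angular": [0.0487, 0.0463, -0.1175]}
{"travel": [0.0009, 0.0049, 0.0139], "angular": [0.0487, 0.0463, -0.1175]}
{"travel": [-0.0004, 0.0056, 0.0136], "angular": [0.0487, 0.0463, -0.1175]}
{"travel": [-0.0017, 0.0061, 0.0133], "angular": [0.0487, 0.0463, -0.1175]}
{"travel": [-0.003, 0.0065, 0.0129], "angular": [0.0487, 0.0463, -0.1175]}
```

Emit:
{"api": "servo_tool", "payload": {
  "series": [
    {"travel": [0,0,0],"angular": [0,0,-0.135]},
    {"travel": [0,0,0],"angular": [0,0,-0.135]},
    {"travel": [0,0,0],"angular": [0,0,-0.135]},
    {"travel": [0,0,0],"angular": [0,0,-0.135]},
    {"travel": [0,0,0],"angular": [0,0,-0.135]}
  ],
  "claw": 0.07
}}

```text
time: 14.35
position: [0.582, -0.3474, 0.2772]
tool_rot: [2.942, 1.101, 0.001]
ft_force: [0.5, 0.3, -0.5]
grip_width: 0.81
```

Emit:
{"api": "servo_tool", "payload": {
  "series": [
    {"travel": [0,0,0],"angular": [0,0,-0.135]},
    {"travel": [0,0,0],"angular": [0,0,-0.135]},
    {"travel": [0,0,0],"angular": [0,0,-0.135]},
    {"travel": [0,0,0],"angular": [0,0,-0.135]},
    {"travel": [0,0,0],"angular": [0,0,-0.135]}
  ]
}}

```text
time: 14.85
position: [0.5819, -0.3474, 0.2771]
tool_rot: [2.411, 2.013, 0.001]
ft_force: [0.1, 0.3, 0.6]
grip_width: 0.802
```

Emit:
{"api": "servo_tool", "payload": {
  "series": [
    {"travel": [0,0,0],"angular": [0,0,-0.135]},
    {"travel": [0,0,0],"angular": [0,0,-0.135]},
    {"travel": [0,0,0],"angular": [0,0.13,0]},
    {"travel": [0,0,0],"angular": [0,0.13,0]},
    {"travel": [0,0,0],"angular": [0,0.13,0]}
  ]
}}

```text
time: 15.35
position: [0.5822, -0.3476, 0.2788]
tool_rot: [-1.913, -2.084, -0.384]
ft_force: [1.3, -0.0, -0.2]
grip_width: 0.804
```

Emit:
{"api": "servo_tool", "payload": {
  "series": [
    {"travel": [0,0,0],"angular": [0,0.13,0]},
    {"travel": [0,0,0],"angular": [0,0.13,0]},
    {"travel": [0,0,0],"angular": [0,0.13,0]},
    {"travel": [0,0,0],"angular": [0,0,0]},
    {"travel": [0,0,0],"angular": [0,0,0]}
  ]
}}

```text
time: 15.85
position: [0.5825, -0.3433, 0.2724]
tool_rot: [-1.701, -1.856, -0.657]
ft_force: [-0.5, 0.6, 0.4]
grip_width: 0.804
```

Run:
```python
from h import *
Rt=gr(aA,AL);plan(tcp(GA,Rt,.12),Rt)
```

```text
t 15.85 pos [ 0.5825 -0.3433  0.2724] F [-0.5  0.6  0.4] grip 0.07 q [ 1.02  0.9  -0.68  0.75 -0.12  2.03  0.49]
N 4 dist 0.1862 ang 0.047
{"travel": [-0.0122, 0.0216, 0.0393], "angular": [-0.0008, 0.0116, 0.0002]}
{"travel": [-0.0127, 0.0216, 0.0392], "angular": [-0.0008, 0.0116, 0.0002]}
{"travel": [-0.0131, 0.0216, 0.0391], "angular": [-0.0008, 0.0116, 0.0002]}
{"travel": [-0.0136, 0.0216, 0.0389], "angular": [-0.0008, 0.0116, 0.0002]}
```

```bash
wc -l log.jsonl
cat > fit.py <<'E'
from h import *
from scipy.optimize import least_squares
import itertools
D=[([1.131099,.321823,-.070121,1.451653,.022628,1.3708,-.056896],[.284658,-.583708,.202573],[-3.05927,-.706426,.00084]),
([.73,.27,-.23,1.77,.07,1.1,-1.06],[.4861,-.3187,.0815],[3.139,.053,.004]),
([.91,.5,-.22,1.45,-.24,1.54,-.79],[.4862,-.3162,.1332],[-2.662,-.049,.010]),
([.96,.69,-.24,1.45,-.24,1.41,-.71],[.4847,-.3318,.0066],[-2.589,-.044,.013]),
([.89,.48,-.19,1.43,-.09,1.41,-.80],[.4869,-.4003,.118],[-2.891,-.05,.006]),
([.59,.47,-.21,1.43,.1,1.25,-1.17],[.6183,-.3162,.1171],[3.141,.046,-.003]),
([.41,.29,-.3,1.5,.09,1.36,-1.43],[.6168,-.131,.2065],[3.14,.054,.014])]
for l in open('log.jsonl'):
    l=json.loads(l)
    if l[4]<.3: D.append(tuple(l[:3]))
def fk(q,P,sg):
    d1,d3,d5,d7,a3,a5,a7=P[:7];q=np.asarray(q)*sg
    M=np.eye(3);p=np.array([0,0,d1])
    for i,ax in enumerate('zyzyzyz'):
        M=M@R.from_euler(ax,q[i]).as_matrix()
        if i==2:p=p+M@[a3,0,d3]
        if i==3:p=p+M@[a5-0,0,0]
        if i==4:p=p+M@[0,0,d5]
        if i==5:p=p+M@[a7,0,0]
        if i==6:p=p+M@[0,0,d7]
    return p,M
if __name__=='__main__':
    best=[]
    for sg in itertools.product([1,-1],repeat=7):
        if sg[1]<0 or sg[3]<0 or sg[5]<0: continue
        for off in (0,np.pi/2,np.pi,-np.pi/2):
            sg_=np.array(sg)
            e=0
            for q,p,r in D:
                M=fk(q,np.zeros(7),sg_)[1]@R.from_euler('z',off).as_matrix()
                e+=(R.from_matrix(M).inv()*R.from_rotvec(r)).magnitude()
            best.append((e/len(D),sg,off))
    best.sort(key=lambda t:t[0]);print(best[:3])
    sg=np.array(best[0][1])
    f=lambda P:np.concatenate([fk(q,P,sg)[0]-p for q,p,r in D])
    s=least_squares(f,[.3,.3,.3,.2,0,0,0]);print(s.x.round(4),np.abs(s.fun).max(),len(D))
E
python3 fit.py
```

```text
3 log.jsonl
[(0.004490402186737415, (-1, 1, -1, 1, -1, 1, -1), 1.5707963267948966), (0.22262371226244176, (-1, 1, -1, 1, 1, 1, -1), 1.5707963267948966), (0.5075858053021776, (-1, 1, 1, 1, -1, 1, -1), 1.5707963267948966)]
[ 0.1846  0.5003  0.5062  0.3889 -0.0132 -0.0298  0.006 ] 0.02753373150097571 10
```

```bash
cat > fit2.py <<'E'
from fit import *
sg=np.array((-1,1,-1,1,-1,1,-1))
def Ms(q):
    q=np.asarray(q)*sg;M=np.eye(3);o=[]
    for i,ax in enumerate('zyzyzyz'):
        M=M@R.from_euler(ax,q[i]).as_matrix();o.append(M)
    return o
def row(q):
    o=Ms(q);return np.hstack([np.array([[0],[0],[1.]]),o[0][:,:2],o[1],o[2],o[3],o[4],o[5],o[6]])
A=np.vstack([row(q) for q,p,r in D]);b=np.concatenate([p for q,p,r in D])
x0=np.zeros(A.shape[1])
lam=2e-3
x=x0+np.linalg.solve(A.T@A+lam**2*np.eye(A.shape[1]),A.T@(b-A@x0))
if __name__=='__main__':
    print(x.round(3));print((A@x-b).reshape(-1,3).round(4))
E
python3 fit2.py
```

```text
[ 0.254 -0.007 -0.009  0.006 -0.009  0.232  0.013 -0.001  0.232 -0.005
 -0.001  0.261  0.009 -0.003  0.261  0.016 -0.003  0.188  0.001 -0.
  0.188]
[[-0.0001 -0.0005 -0.    ]
 [ 0.0014  0.0012  0.0016]
 [-0.0027  0.0001 -0.0025]
 [ 0.003   0.0002  0.001 ]
 [-0.0009 -0.0003  0.0017]
 [-0.002  -0.0005 -0.0025]
 [ 0.0002 -0.0007 -0.0012]
 [ 0.0007  0.0002  0.0009]
 [ 0.0007  0.0002  0.0009]
 [-0.0001 -0.0001  0.0001]]
```

```bash
cat > ik.py <<'E'
from fit2 import *
LO=np.array([-2.86,-.3,-1.38,.06,-1.56,.09,-2.69]);HI=np.array([2.86,2.09,1.24,2.45,4.7,2.05,2.69])
RZ=R.from_euler('z',np.pi/2).as_matrix()
def FK(q): return row(q)@x, Ms(q)[-1]@RZ
def ik(p,Rt,q0):
    Rm=Rt.as_matrix()
    def f(q):
        P,M=FK(q);return np.concatenate([(P-p)*5,R.from_matrix(M.T@Rm).as_rotvec(),.002*(q-q0)])
    s=least_squares(f,np.clip(q0,LO+.03,HI-.03),bounds=(LO+.02,HI-.02));e=s.fun[:6]
    return s.x,np.linalg.norm(e[:3])/5,np.linalg.norm(e[3:])
E
cat > t1.py <<'E'
from ik import *
pk={'p2':[.5418,.0713],'p1':[.5612,.1795],'p0':[.5815,.2885]}
q=ctrl.get_state()['joint_positions']
rng=np.random.default_rng(0)
for al in (.5,.65,.8,.95,1.1):
    res=[]
    for n,(G,a) in dict(A=(GA,aA),B=(GB,aB)).items():
        for bk in(0,.1):
            Rt=gr(a,al);s=ik(tcp(G,Rt,bk),Rt,q);res.append((n,bk,round(s[1]*1e3),round(s[2],2)))
    for n,p in pk.items():
        for z in(.085,.18):
            # tool: z=-cos al a - sin al Z, x = sin al a - cos al Z
            a=EX;Rt=rot(np.sin(al)*a-np.cos(al)*Z,-np.cos(al)*a-np.sin(al)*Z)
            b=min((ik(tcp([*p,z],Rt),Rt,q0) for q0 in [q]+[rng.uniform(LO,HI) for _ in range(4)]),key=lambda s:s[1]+s[2]*.1)
            res.append((n,z,round(b[1]*1e3),round(b[2],2),b[0].round(1).tolist()))
    print(al);[print('  ',r) for r in res]
E
python3 t1.py
```

```text
0.5
   ('A', 0, 0, np.float64(0.0))
   ('A', 0.1, 0, np.float64(0.0))
   ('B', 0, 0, np.float64(0.0))
   ('B', 0.1, 0, np.float64(0.0))
   ('p2', 0.085, 0, np.float64(0.0), [-0.1, 0.8, -0.7, 1.7, 1.1, 1.8, -1.1])
   ('p2', 0.18, 0, np.float64(0.0), [-1.2, 0.6, 0.8, 1.7, 0.5, 1.5, -0.6])
   ('p1', 0.085, 0, np.float64(0.0), [-0.3, 0.9, -0.6, 1.5, 1.1, 1.9, -1.1])
   ('p1', 0.18, 0, np.float64(0.0), [-0.3, 0.8, -0.6, 1.4, 1.0, 2.0, -1.0])
   ('p0', 0.085, 0, np.float64(0.0), [-0.6, 1.0, -0.4, 1.1, 1.0, 2.0, -1.0])
   ('p0', 0.18, 0, np.float64(0.0), [-0.7, 0.9, -0.2, 1.1, 0.8, 2.0, -0.9])
0.65
   ('A', 0, 0, np.float64(0.0))
   ('A', 0.1, 0, np.float64(0.0))
   ('B', 0, 0, np.float64(0.0))
   ('B', 0.1, 0, np.float64(0.0))
   ('p2', 0.085, 0, np.float64(0.0), [-1.4, 0.9, 1.0, 1.8, 0.1, 1.3, -0.4])
   ('p2', 0.18, 0, np.float64(0.0), [-1.5, 0.8, 1.2, 1.7, 0.1, 1.4, -0.3])
   ('p1', 0.085, 0, np.float64(0.0), [-0.2, 0.8, -0.7, 1.5, 1.0, 1.9, -1.1])
   ('p1', 0.18, 0, np.float64(0.0), [-0.2, 0.7, -0.7, 1.5, 1.0, 1.9, -1.0])
   ('p0', 0.085, 0, np.float64(0.0), [-0.5, 0.9, -0.5, 1.2, 0.9, 
[... 1162 characters left out ...]
0, 0.7, 0.3, 1.4, 0.3, 1.5, -0.7])
   ('p0', 0.18, 0, np.float64(0.0), [-0.4, 0.7, -0.5, 1.3, 0.7, 1.8, -0.9])
1.1
   ('A', 0, 0, np.float64(0.0))
   ('A', 0.1, 0, np.float64(0.0))
   ('B', 0, 0, np.float64(0.0))
   ('B', 0.1, 0, np.float64(0.0))
   ('p2', 0.085, 0, np.float64(0.0), [0.6, 0.9, -1.4, 1.8, 1.1, 1.7, -1.1])
   ('p2', 0.18, 0, np.float64(0.0), [-1.0, 0.3, 0.7, 1.8, 0.3, 1.3, -0.4])
   ('p1', 0.085, 0, np.float64(0.0), [-0.0, 0.6, -0.8, 1.6, 0.8, 1.5, -1.0])
   ('p1', 0.18, 0, np.float64(0.0), [0.0, 0.5, -0.8, 1.6, 0.7, 1.6, -0.9])
   ('p0', 0.085, 0, np.float64(0.0), [-0.8, 0.6, 0.2, 1.4, 0.3, 1.4, -0.7])
   ('p0', 0.18, 0, np.float64(0.0), [0.1, 1.0, -1.4, 1.3, 1.1, 2.0, -1.1])
```

Emit:
{"api": "servo_tool", "payload": {
  "series": [
    {"travel": [-0.0122,0.0216,0.0393],"angular": [0,0.0116,0]},
    {"travel": [-0.0127,0.0216,0.0392],"angular": [0,0.0116,0]},
    {"travel": [-0.013,0.0216,0.039],"angular": [0,0.0116,0]},
    {"travel": [-0.0136,0.0216,0.039],"angular": [0,0.0116,0]},
    {"travel": [0,0,0],"angular": [0,0,0]}
  ]
}}

```text
time: 16.35
position: [0.6617, -0.2611, 0.1206]
tool_rot: [-1.667, -1.827, -0.68]
ft_force: [-1.0, 1.4, -0.5]
grip_width: 0.804
```

Emit:
{"api": "servo_tool", "payload": {
  "series": [
    {"travel": [0,0,0],"angular": [0,0,0]},
    {"travel": [0,0,0],"angular": [0,0,0]},
    {"travel": [0,0,0],"angular": [0,0,0]}
  ]
}}

```text
time: 16.65
position: [0.662, -0.2698, 0.127]
tool_rot: [-1.68, -1.827, -0.689]
ft_force: [0.1, -1.0, -0.3]
grip_width: 0.807
```

Run:
```python
from h import *
Rt=gr(aA,AL);plan(tcp(GA,Rt,.0),Rt)
C=cam('wrist');im=ctrl.get_image('wrist');cv2.imwrite('pics/w12.png',im[:,:,::-1])
for xl,yl in((-.046,-.13),(-.046,-.08),(.054,-.125),(.054,-.075)):print(proj(C,W(xl,yl,.078)).round(0))
```

```text
t 16.65 pos [ 0.662  -0.2698  0.127 ] F [ 0.1 -1.  -0.3] grip 0.0702 q [ 0.92  1.02 -0.68  0.87 -0.11  1.79  0.49]
N 3 dist 0.1253 ang 0.008
{"travel": [0.0002, 0.0002, 0.0418], "angular": [0.0004, 0.0026, -0.0002]}
{"travel": [0.0001, 0.0002, 0.0418], "angular": [0.0004, 0.0026, -0.0002]}
{"travel": [-0.0, 0.0002, 0.0418], "angular": [0.0004, 0.0026, -0.0002]}
[290. 213.]
[227. 210.]
[285. 115.]
[231. 112.]
```

View pics/w12.png

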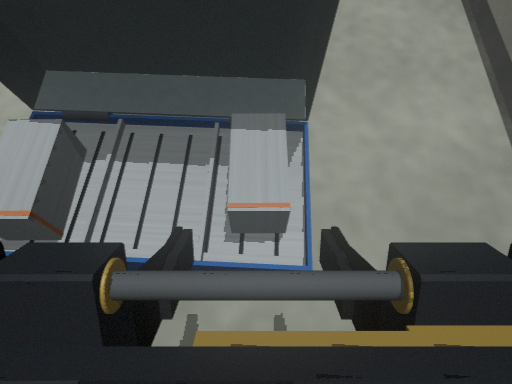

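Emit:
{"api": "servo_tool", "payload": {
  "series": [
    {"travel": [0,0,0.042],"angular": [0,0,0]},
    {"travel": [0,0,0.042],"angular": [0,0.004,0]},
    {"travel": [0,0,0.03],"angular": [0,0.004,0]},
    {"travel": [0,0,0.011],"angular": [0,0,0]},
    {"travel": [0,0,0],"angular": [0,0,0]}
  ]
}}

```text
time: 17.2
position: [0.6531, -0.1793, 0.0351]
tool_rot: [-1.669, -1.817, -0.693]
ft_force: [-0.7, 0.4, 1.1]
grip_width: 0.803
```

Emit:
{"api": "servo_tool", "payload": {
  "series": [
    {"travel": [0,0,0],"angular": [0,0,0]},
    {"travel": [0,0,0],"angular": [0,0,0]},
    {"travel": [0,0,0],"angular": [0,0,0]}
  ]
}}

```text
time: 17.5
position: [0.6545, -0.1814, 0.0361]
tool_rot: [-1.673, -1.818, -0.695]
ft_force: [0.5, 0.7, -0.3]
grip_width: 0.802
```

Run:
```python
from h import *
Rt=gr(aA,AL);plan(tcp(GA,Rt,.0),Rt)
C=cam('wrist');im=ctrl.get_image('wrist');cv2.imwrite('pics/w13.png',im[:,:,::-1])
```

```text
t 17.5 pos [ 0.6545 -0.1814  0.0361] F [ 0.5  0.7 -0.3] grip 0.0697 q [ 0.93  1.   -0.69  1.15 -0.12  1.54  0.5 ]
N 1 dist 0.0022 ang 0.004
{"travel": [0.0013, 0.0006, -0.0016], "angular": [-0.0001, -0.0039, -0.0017]}
```

View pics/w13.png

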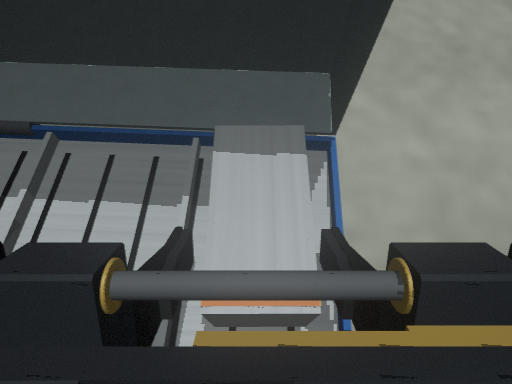

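Emit:
{"api": "servo_tool", "payload": {
  "series": [
    {"travel": [0,0,0],"angular": [0,0,0]},
    {"travel": [0,0,0],"angular": [0,0,0]},
    {"travel": [0,0,0],"angular": [0,0,0]},
    {"travel": [0,0,0],"angular": [0,0,0]},
    {"travel": [0,0,0],"angular": [0,0,0]}
  ],
  "claw": 0.0,
  "squeeze": 40
}}

```text
time: 18.05
position: [0.6541, -0.1797, 0.0351]
tool_rot: [-1.671, -1.818, -0.695]
ft_force: [1.3, -0.0, 0.3]
grip_width: 0.574
```

Run:
```python
from h import *
s=log();print(s['position'],s['ft_force'],s['grip_width']*.087,s['joint_positions'].round(2))
C=cam('wrist');im=ctrl.get_image('wrist');cv2.imwrite('pics/w14.png',im[:,:,::-1])
from scipy.spatial.transform import Rotation
# path: lift & back
Rt=R.from_rotvec(s['tool_rot']);p=s['position'];x_,y_,z_=Rt.as_matrix().T
print('tool axes',x_.round(3),y_.round(3),z_.round(3))
```

```text
[ 0.65408762 -0.17969901  0.03507716] [ 1.3258822  -0.04952029  0.25027428] 0.04995802654580292 [ 0.93  1.   -0.69  1.15 -0.12  1.53  0.5 ]
tool axes [-0.058  0.701  0.711] [ 0.996  0.085 -0.002] [-0.062  0.708 -0.703]
```

View pics/w14.png

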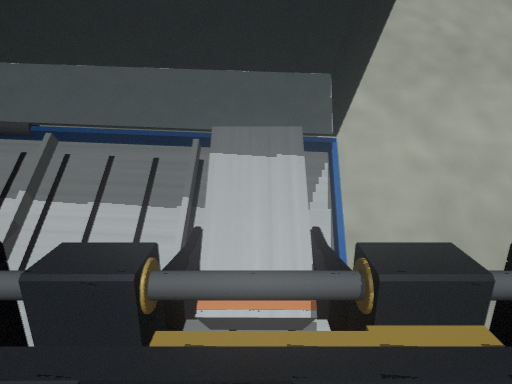

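```bash
cat >> h.py <<'E'
def seg(wps,step=.045,ws=.13):
    """wps: list of (TCP,Rot); interpolate"""
    s=log();cur=(s['position'],R.from_rotvec(s['tool_rot']));out=[]
    for p,Rt in wps:
        p=np.asarray(p,float)
        w=(cur[1].inv()*Rt).as_rotvec();N=int(np.ceil(max(np.linalg.norm(p-cur[0])/step,np.linalg.norm(w)/ws,1)))
        for k in range(1,N+1): out.append((cur[0]+(p-cur[0])*k/N,cur[1]*R.from_rotvec(w*k/N)))
        cur=(p,Rt)
    path(out)
E
python3 - <<'E'
from h import *
s=ctrl.get_state();R0=R.from_rotvec(s['tool_rot']);p=s['position']
a=aA
G0=p-GO*R0.as_matrix()[:,2]
R1=gr(a,0)
seg([(p+[0,-.02,.04],R0),(tcp(G0+[-.02,-.10,.14],gr(a,.4)),gr(a,.4)),(tcp(np.array([.6,-.30,.35]),R1),R1)])
E
```

```text
t 18.1 pos [ 0.6541 -0.1797  0.0351] F [ 1.3 -0.6 -0.7] grip 0.0502 q [ 0.93  1.   -0.69  1.15 -0.12  1.53  0.5 ]
--
{"travel": [0.0144, -0.0018, -0.0423], "angular": [-0.0, 0.0, 0.0]}, 
{"travel": [0.0006, -0.0067, -0.0321], "angular": [-0.001, -0.098, -0.0]}, 
{"travel": [-0.0026, -0.0067, -0.032], "angular": [-0.001, -0.098, -0.0]}, 
{"travel": [-0.0057, -0.0067, -0.0316], "angular": [-0.001, -0.098, -0.0]}, 
{"travel": [-0.0087, -0.0067, -0.0309], "angular": [-0.001, -0.098, -0.0]}, 
--
{"travel": [0.013, -0.0089, -0.0342], "angular": [0.0, -0.1, -0.0]}, 
{"travel": [0.0095, -0.0089, -0.0354], "angular": [0.0, -0.1, -0.0]}, 
{"travel": [0.0059, -0.0089, -0.0361], "angular": [0.0, -0.1, 0.0]}, 
{"travel": [0.0023, -0.0089, -0.0365], "angular": [0.0, -0.1, 0.0]},
```

Emit:
{"api": "servo_tool", "payload": {
  "series": [
    {"travel": [0.007,-0.001,-0.021],"angular": [0,0,0]},
    {"travel": [0.007,-0.001,-0.021],"angular": [0,0,0]},
    {"travel": [0.001,-0.0067,-0.033],"angular": [0,-0.09,0]},
    {"travel": [-0.0026,-0.0067,-0.032],"angular": [0,-0.1,0]},
    {"travel": [-0.0057,-0.0067,-0.0316],"angular": [0,-0.1,0]}
  ]
}}

```text
time: 18.6
position: [0.6385, -0.271, 0.1439]
tool_rot: [-1.851, -2.013, -0.464]
ft_force: [0.1, 0.1, -4.0]
grip_width: 0.572
```

Emit:
{"api": "servo_tool", "payload": {
  "series": [
    {"travel": [-0.0087,-0.0067,-0.031],"angular": [0,-0.1,0]},
    {"travel": [0.013,-0.009,-0.0342],"angular": [0,-0.1,0]},
    {"travel": [0.0095,-0.009,-0.0354],"angular": [0,-0.1,0]},
    {"travel": [0.006,-0.009,-0.036],"angular": [0,-0.1,0]},
    {"travel": [0.0023,-0.009,-0.0365],"angular": [0,-0.1,0]}
  ]
}}

```text
time: 19.1
position: [0.5987, -0.3004, 0.3146]
tool_rot: [-2.123, -2.314, 0.008]
ft_force: [1.2, 0.2, -2.9]
grip_width: 0.572
```

```bash
cat >> h.py <<'E'
PK=[np.array([.5815,.2885]),np.array([.5612,.1795]),np.array([.5418,.0713])]
def fin(a,al=AL): 
    a=np.asarray(a)/np.linalg.norm(a);return rot(np.sin(al)*a-np.cos(al)*Z,-np.cos(al)*a-np.sin(al)*Z)
E
python3 - <<'E'
from h import *
a=aA;an=a/np.linalg.norm(a);Rf=fin(a)
Gf=lambda i,z: np.array([*PK[i],z])+.0075*an
R1=gr(a,0)
seg([(tcp(np.array([.58,-.15,.35]),R1),R1),(tcp(np.array([.55,.0,.35]),gr(a,-.2)),gr(a,-.2)),(tcp(Gf(2,.30),Rf),Rf)])
E
```

```text
t 19.1 pos [ 0.5987 -0.3004  0.3146] F [ 1.2  0.2 -2.9] grip 0.0498 q [ 0.85  0.41 -0.62  1.18  0.24  1.62  0.36]
--
{"travel": [0.0379, -0.0014, 0.0002], "angular": [-0.001, 0.001, 0.0]}, 
{"travel": [0.0379, -0.0014, 0.0002], "angular": [-0.001, 0.001, 0.0]}, 
{"travel": [0.0379, -0.0015, 0.0002], "angular": [-0.001, 0.001, 0.0]}, 
{"travel": [0.0379, -0.0015, 0.0003], "angular": [-0.001, 0.001, 0.0]}, 
{"travel": [0.0362, -0.0043, -0.0002], "angular": [0.0, -0.05, 0.0]}, 
--
{"travel": [0.0361, -0.0043, -0.002], "angular": [0.0, -0.05, -0.0]}, 
{"travel": [0.036, -0.0043, -0.0038], "angular": [0.0, -0.05, 0.0]}, 
{"travel": [0.0358, -0.0043, -0.0056], "angular": [-0.0, -0.05, 0.0]}, 
{"travel": [0.0135, -0.0004, 0.0054], "angular": [0.0, -0.117, 0.0]}, 
{"travel": [0.014, -0.0004, 0.0038], "angular": [0.0, -0.117, -0.0]}, 
--
{"travel": [0.0144, -0.0004, 0.0022], "angular": [0.0, -0.117, 0.0]}, 
{"travel": [0.0145, -0.0004, 0.0005], "angular": [0.0, -0.117, 0.0]}, 
{"travel": [0.0145, -0.0004, -0.0012], "angular": [0.0, -0.117, 0.0]},
```

Emit:
{"api": "servo_tool", "payload": {
  "series": [
    {"travel": [0.038,-0.0014,0],"angular": [0,0,0]},
    {"travel": [0.038,-0.0014,0],"angular": [0,0,0]},
    {"travel": [0.038,-0.0014,0],"angular": [0,0,0]},
    {"travel": [0.038,-0.0014,0],"angular": [0,0,0]},
    {"travel": [0.0362,-0.0043,0],"angular": [0,-0.05,0]}
  ]
}}

```text
time: 19.6
position: [0.5725, -0.1146, 0.3123]
tool_rot: [2.105, 2.287, -0.059]
ft_force: [0.9, -0.1, -3.2]
grip_width: 0.57
```

Emit:
{"api": "servo_tool", "payload": {
  "series": [
    {"travel": [0.036,-0.0043,-0.002],"angular": [0,-0.05,0]},
    {"travel": [0.036,-0.0043,-0.0038],"angular": [0,-0.05,0]},
    {"travel": [0.036,-0.0043,-0.0056],"angular": [0,-0.05,0]},
    {"travel": [0.0135,0,0.0054],"angular": [0,-0.117,0]},
    {"travel": [0.014,0,0.0038],"angular": [0,-0.117,0]}
  ]
}}

```text
time: 20.1
position: [0.5488, 0.0183, 0.2991]
tool_rot: [1.885, 2.056, -0.421]
ft_force: [0.2, -0.1, -5.3]
grip_width: 0.574
```

Emit:
{"api": "servo_tool", "payload": {
  "series": [
    {"travel": [0.0144,0,0.0022],"angular": [0,-0.117,0]},
    {"travel": [0.0145,0,0.0005],"angular": [0,-0.117,0]},
    {"travel": [0.0145,0,-0.0012],"angular": [0,-0.117,0]},
    {"travel": [0,0,0],"angular": [0,0,0]},
    {"travel": [0,0,0],"angular": [0,0,0]}
  ]
}}

```text
time: 20.6
position: [0.5456, 0.0551, 0.2724]
tool_rot: [1.67, 1.832, -0.698]
ft_force: [0.3, -0.6, -3.6]
grip_width: 0.571
```

Run:
```python
from h import *
a=aA;an=a/np.linalg.norm(a);Rf=fin(a)
Gf=lambda i,z: np.array([*PK[i],z])+.0075*an
plan(tcp(Gf(2,.19),Rf),Rf)
for n,(x,y,w,h_,k) in dict(side=(215,130,80,120,5),top=(200,150,120,80,6)).items():
    im=ctrl.get_image(n);crop(im,x,x+w,y,y+h_,k,f'pics/{n}15.png')
```

```text
t 20.6 pos [0.5456 0.0551 0.2724] F [ 0.3 -0.6 -3.6] grip 0.0497 q [ 0.07  0.39 -0.85  1.57  0.88  1.85 -0.72]
N 3 dist 0.1083 ang 0.009
{"travel": [0.025, -0.0005, 0.026], "angular": [-0.0007, -0.0008, 0.0028]}
{"travel": [0.025, -0.0006, 0.026], "angular": [-0.0007, -0.0008, 0.0028]}
{"travel": [0.025, -0.0007, 0.026], "angular": [-0.0007, -0.0008, 0.0028]}
```

View pics/side15.png

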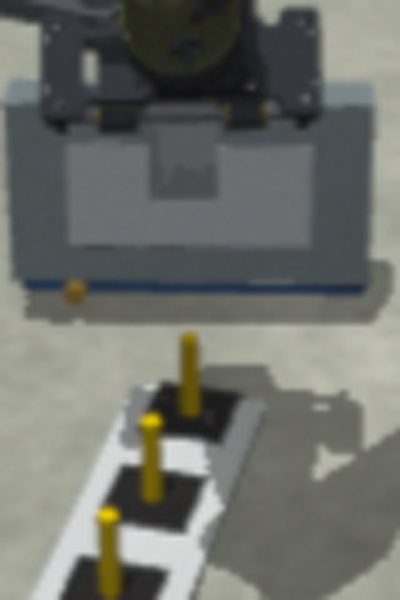

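View pics/top15.png

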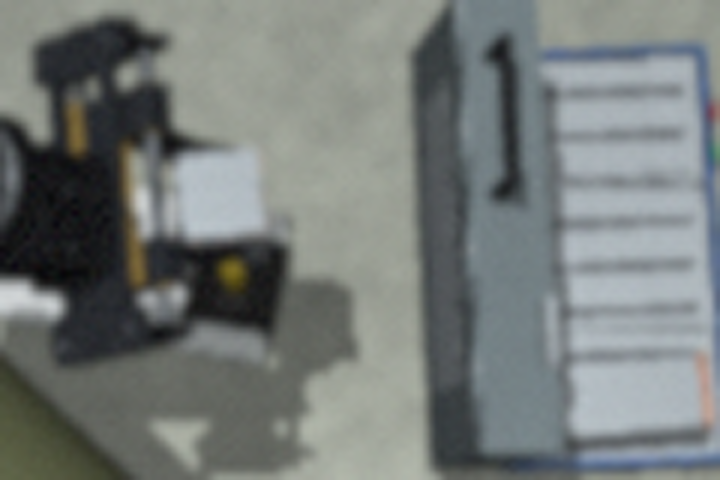

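Run:
```python
from h import *
T=cam('top');S=cam('side')
s=ctrl.get_state();Rt=R.from_rotvec(s['tool_rot']);G=s['position']-GO*Rt.as_matrix()[:,2];print('G',G)
print('cup base centre', onz(T,200+220.5/6-.5,150+193.5/6-.5,G[2]+.028))
c=G-.0075*aA/np.linalg.norm(aA)
print('pred', c, 'side mouth proj crop',(proj(S,c-[0,0,.072])-[215,130])*5, 'top', (proj(T,c+[0,0,.028])-[200,150])*6)
print('mouth tilt', Rt.apply([.7071,0,.7071]))
```

```text
G [0.54440097 0.07837505 0.30062995]
cup base centre [0.54485461 0.06849251 0.32862995]
pred [0.54503739 0.0709021  0.30062995] side mouth proj crop [180.6086776  175.54720749] top [213.32461365 190.20493459]
mouth tilt [-0.00293319  0.00163888 -0.99998477]
```

Emit:
{"api": "servo_tool", "payload": {
  "series": [
    {"travel": [0.024,-0.001,0.0265],"angular": [0,0,0]},
    {"travel": [0.025,-0.001,0.0255],"angular": [0,0,0]},
    {"travel": [0.025,-0.001,0.026],"angular": [0,0,0]},
    {"travel": [0,0,0],"angular": [0,0,0]},
    {"travel": [0,0,0],"angular": [0,0,0]}
  ]
}}

```text
time: 21.2
position: [0.5439, 0.049, 0.1686]
tool_rot: [1.676, 1.823, -0.696]
ft_force: [-0.2, 0.4, -2.7]
grip_width: 0.571
```

Run:
```python
from h import *
a=aA;an=a/np.linalg.norm(a);Rf=fin(a)
Gf=lambda i,z: np.array([*PK[i],z])+.0085*an
plan(tcp(Gf(2,.10),Rf),Rf)
for n,(x,y,w,h_,k) in dict(side=(215,130,80,120,5)).items():
    im=ctrl.get_image(n);crop(im,x,x+w,y,y+h_,k,f'pics/{n}16.png')
```

```text
t 21.2 pos [0.5439 0.049  0.1686] F [-0.2  0.4 -2.7] grip 0.0497 q [ 0.05  0.49 -0.82  1.69  0.91  1.73 -0.87]
N 2 dist 0.0946 ang 0.003
{"travel": [0.0352, -0.0, 0.0316], "angular": [-0.0014, -0.0003, -0.0001]}
{"travel": [0.0352, -0.0001, 0.0316], "angular": [-0.0014, -0.0003, -0.0001]}
```

View pics/side16.png

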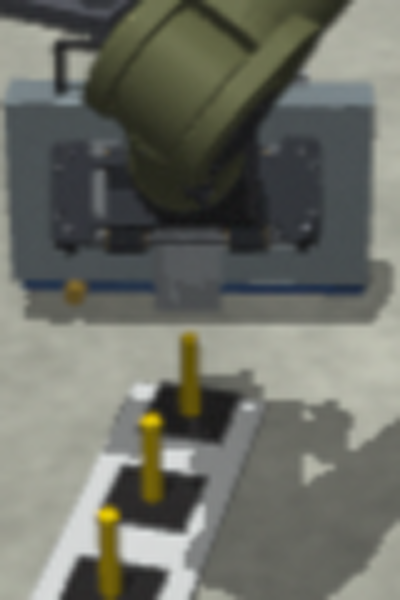

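Emit:
{"api": "servo_tool", "payload": {
  "series": [
    {"travel": [0.024,0,0.0205],"angular": [0,0,0]},
    {"travel": [0.023,0,0.021],"angular": [0,0,0]},
    {"travel": [0.023,0,0.021],"angular": [0,0,0]},
    {"travel": [0,0,0],"angular": [0,0,0]},
    {"travel": [0,0,0],"angular": [0,0,0]}
  ]
}}

```text
time: 21.75
position: [0.5438, 0.0562, 0.0756]
tool_rot: [1.675, 1.824, -0.693]
ft_force: [1.2, -1.0, -2.7]
grip_width: 0.573
```

Run:
```python
from h import *
a=aA;an=a/np.linalg.norm(a);Rf=fin(a)
Gf=lambda i,z: np.array([*PK[i],z])+.0085*an
plan(tcp(Gf(2,.085),Rf),Rf)
for n,(x,y,w,h_,k) in dict(side=(215,130,80,120,5),top=(200,150,120,80,6)).items():
    im=ctrl.get_image(n);crop(im,x,x+w,y,y+h_,k,f'pics/{n}17.png')
```

```text
t 21.75 pos [0.5438 0.0562 0.0756] F [ 1.2 -1.  -2.7] grip 0.0498 q [ 0.01  0.61 -0.78  1.74  0.97  1.64 -1.  ]
N 1 dist 0.0165 ang 0.001
{"travel": [0.0101, -0.0007, 0.013], "angular": [-0.0002, -0.0013, 0.0006]}
```

View pics/side17.png

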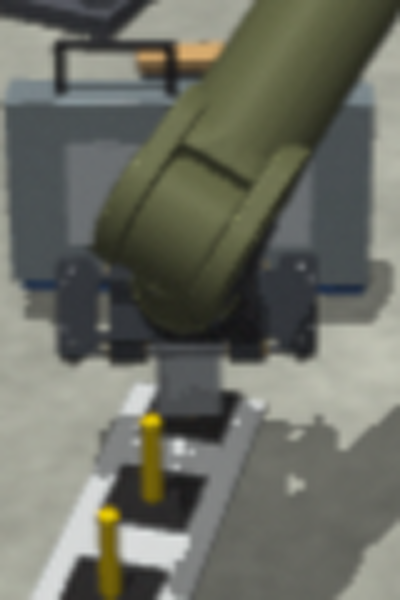

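View pics/top17.png

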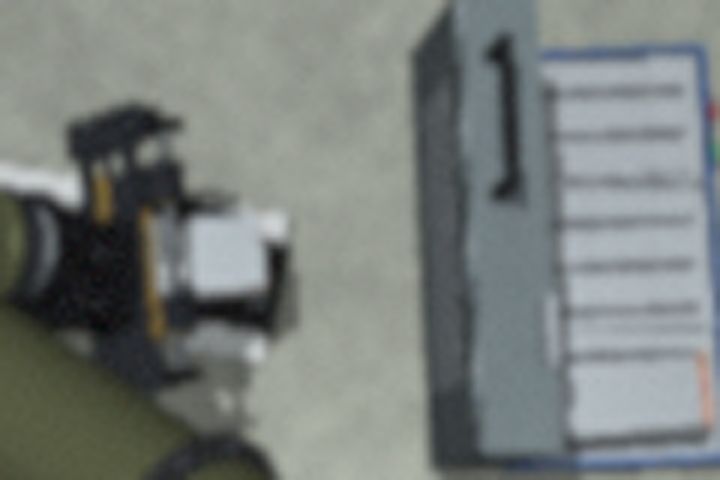

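Emit:
{"api": "servo_tool", "payload": {
  "series": [
    {"travel": [0.0035,0,0.0035],"angular": [0,0,0]},
    {"travel": [0.0035,0,0.0035],"angular": [0,0,0]},
    {"travel": [0.0018,0,0.0018],"angular": [0,0,0]},
    {"travel": [0,0,0],"angular": [0,0,0]},
    {"travel": [0,0,0],"angular": [0,0,0]}
  ]
}}

```text
time: 22.35
position: [0.5425, 0.056, 0.0608]
tool_rot: [1.674, 1.826, -0.696]
ft_force: [-0.1, -0.2, -4.0]
grip_width: 0.572
```

Emit:
{"api": "servo_tool", "payload": {
  "series": [
    {"travel": [0.0014,0,0.0014],"angular": [0,0,0]},
    {"travel": [0.0014,0,0.0014],"angular": [0,0,0]},
    {"travel": [0,0,0],"angular": [0,0,0]},
    {"travel": [0,0,0],"angular": [0,0,0]}
  ]
}}

```text
time: 22.75
position: [0.5427, 0.0561, 0.0576]
tool_rot: [1.673, 1.825, -0.695]
ft_force: [-1.9, 0.5, 2.5]
grip_width: 0.568
```

Emit:
{"api": "servo_tool", "payload": {
  "series": [
    {"travel": [0,0,0],"angular": [0,0,0]},
    {"travel": [0,0,0],"angular": [0,0,0]},
    {"travel": [0,0,0],"angular": [0,0,0]},
    {"travel": [0,0,-0.01],"angular": [0,0,0]},
    {"travel": [0,0,-0.03],"angular": [0,0,0]}
  ],
  "claw": 0.07
}}

```text
time: 23.25
position: [0.5393, 0.0817, 0.0845]
tool_rot: [1.675, 1.824, -0.702]
ft_force: [0.5, -0.2, -1.0]
grip_width: 0.796
```

Emit:
{"api": "servo_tool", "payload": {
  "series": [
    {"travel": [0,0,-0.045],"angular": [0,0,0]},
    {"travel": [-0.01,0,-0.045],"angular": [0,0,0]},
    {"travel": [-0.02,0,-0.04],"angular": [0,0.05,0]},
    {"travel": [0,0,0],"angular": [0,0,0]}
  ]
}}

```text
time: 23.65
position: [0.5361, 0.1592, 0.2053]
tool_rot: [1.708, 1.861, -0.642]
ft_force: [-0.3, 0.7, -0.4]
grip_width: 0.805
```

Run:
```python
from h import *
s=log();print(s['time'],s['position'],s['grip_width'],s['joint_positions'].round(2))
im=ctrl.get_image('side');crop(im,215,295,130,250,5,'pics/side18.png')
im=ctrl.get_image('wrist');cv2.imwrite('pics/w18.png',im[:,:,::-1])
im=ctrl.get_image('top');crop(im,200,320,150,230,6,'pics/top18.png')
```

```text
23.65 [0.53605099 0.15919277 0.20534397] 0.805251281382488 [-0.09  0.54 -0.86  1.52  0.86  1.86 -0.93]
```

View pics/side18.png

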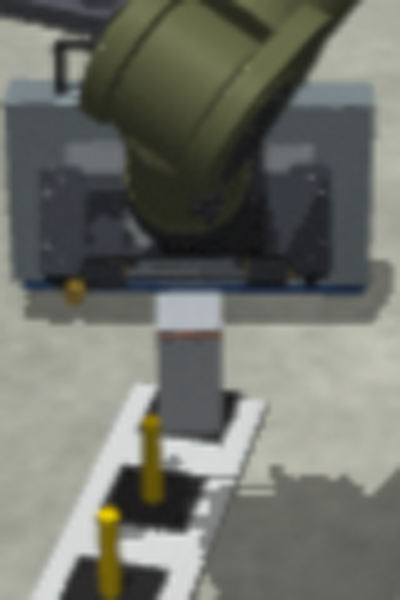

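View pics/w18.png

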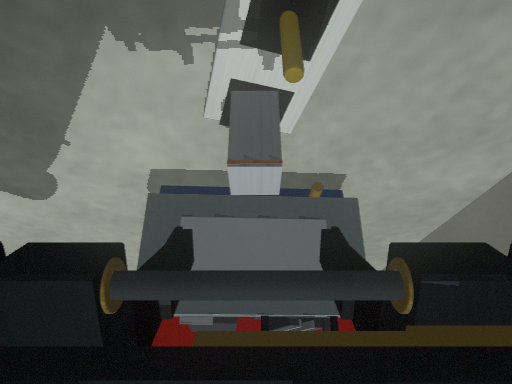

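View pics/top18.png

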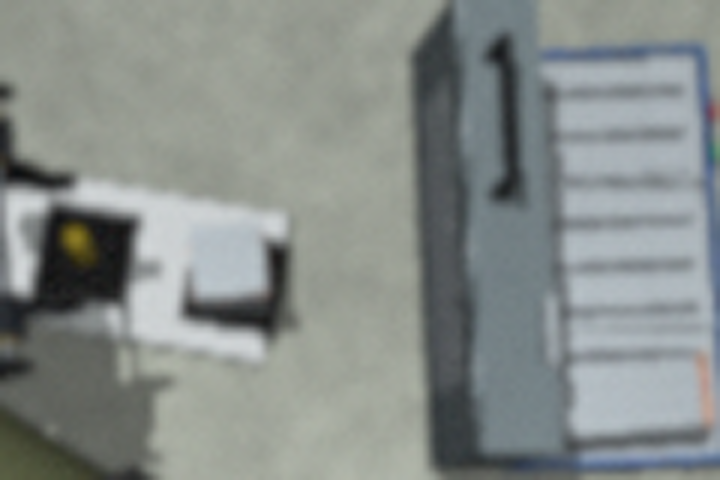

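Run:
```python
from h import *
T=cam('top');print('cupA top centre',onz(T,200+229.5/6-.5,150+262.5/6-.5,.112))
s=ctrl.get_state()
R1=gr(aB,0);Rp=gr(aB,AL)
seg([([.535,.12,.30],gr(aB,-.3)),([.53,-.05,.31],R1),([.48,-.33,.27],gr(aB,.3)),(tcp(GB,Rp,.12),Rp)])
print(tcp(GB,Rp,.12))
```

```text
cupA top centre [0.53898984 0.07049479 0.112     ]
t 23.8 pos [0.5344 0.1546 0.1986] F [-0.6 -0.6 -1.9] grip 0.0698 q [-0.09  0.55 -0.85  1.53  0.86  1.85 -0.93]
--
{"travel": [-0.0234, -0.0007, -0.013], "angular": [0.001, 0.108, 0.004]}, 
{"travel": [-0.0218, -0.0006, -0.0155], "angular": [0.001, 0.108, 0.004]}, 
{"travel": [-0.02, -0.0005, -0.0178], "angular": [0.001, 0.108, 0.004]}, 
{"travel": [-0.018, -0.0005, -0.0198], "angular": [0.001, 0.108, 0.004]}, 
{"travel": [-0.0412, -0.0042, 0.0101], "angular": [0.0, 0.075, 0.0]}, 
--
{"travel": [-0.0418, -0.0042, 0.007], "angular": [-0.0, 0.075, -0.0]}, 
{"travel": [-0.0422, -0.0042, 0.0039], "angular": [0.0, 0.075, 0.0]}, 
{"travel": [-0.0424, -0.0042, 0.0007], "angular": [-0.0, 0.075, -0.0]}, 
{"travel": [-0.0394, -0.0099, 0.0057], "angular": [0.0, 0.043, 0.0]}, 
{"travel": [-0.0396, -0.0099, 0.004], "angular": [0.0, 0.043, -0.0]}, 
--
{"travel": [-0.0397, -0.0099, 0.0023], "angular": [0.0, 0.043, 0.0]}, 
{"travel": [-0.0398, -0.0099, 0.0006], "angular": [0.0, 0.043, -0.0]}, 
{"travel": [-0.0398, -0.0099, -0.0011], "angular": [0.0, 0.043, 0.0]}, 
{"travel": [-0.0397, -0.0099, -0.0028], "angular": [0.0, 0.043, 0.0]}, 
{"travel": [-0.0396, -0.0099, -0.0045], "angular": [0.0, 0.043, -0.0]}, 
--
{"travel": [-0.0008, -0.0047, 0.0382], "angular": [-0.0, 0.121, 0.0]}, 
{"travel": [-0.0054, -0.0047, 0.0378], "angular": [-0.0, 0.121, 0.0]}, 
{"travel": [-0.01, -0.0047, 0.0369], "angular": [0.0, 0.121, 0.0]}, 
{"travel": [-0.0144, -0.0047, 0.0354], "angular": [-0.0, 0.121, 0.0]}, 
[ 0.45818013 -0.28939484  0.12304342]
```

Emit:
{"api": "servo_tool", "payload": {
  "series": [
    {"travel": [-0.0234,0,-0.013],"angular": [0,0.108,0.004]},
    {"travel": [-0.0218,0,-0.0155],"angular": [0,0.108,0.004]},
    {"travel": [-0.02,0,-0.018],"angular": [0,0.108,0.004]},
    {"travel": [-0.018,0,-0.02],"angular": [0,0.108,0.004]},
    {"travel": [-0.041,-0.004,0.008],"angular": [0,0.075,0]}
  ]
}}

```text
time: 24.3
position: [0.537, 0.0817, 0.3067]
tool_rot: [2.016, 2.176, -0.213]
ft_force: [1.2, -0.9, -0.1]
grip_width: 0.806
```

Emit:
{"api": "servo_tool", "payload": {
  "series": [
    {"travel": [-0.0418,-0.004,0.006],"angular": [0,0.075,0]},
    {"travel": [-0.042,-0.004,0.004],"angular": [0,0.075,0]},
    {"travel": [-0.0424,-0.004,0.0007],"angular": [0,0.075,0]},
    {"travel": [-0.0394,-0.01,0.002],"angular": [0,0.043,0]},
    {"travel": [-0.0396,-0.01,0.002],"angular": [0,0.043,0]}
  ]
}}

```text
time: 24.8
position: [0.5175, -0.1315, 0.3063]
tool_rot: [-2.101, -2.251, -0.094]
ft_force: [0.8, -0.5, 0.6]
grip_width: 0.802
```

Emit:
{"api": "servo_tool", "payload": {
  "series": [
    {"travel": [-0.0397,-0.01,0.002],"angular": [0,0.043,0]},
    {"travel": [-0.04,-0.01,0.0006],"angular": [0,0.043,0]},
    {"travel": [-0.04,-0.01,0],"angular": [0,0.043,0]},
    {"travel": [-0.04,-0.01,-0.0028],"angular": [0,0.043,0]},
    {"travel": [-0.0396,-0.01,-0.0045],"angular": [0,0.043,0]}
  ]
}}

```text
time: 25.3
position: [0.4817, -0.331, 0.276]
tool_rot: [-1.981, -2.126, -0.304]
ft_force: [1.2, -0.6, 0.4]
grip_width: 0.804
```

Emit:
{"api": "servo_tool", "payload": {
  "series": [
    {"travel": [0,-0.004,0.035],"angular": [0,0.121,0]},
    {"travel": [-0.005,-0.004,0.035],"angular": [0,0.121,0]},
    {"travel": [-0.01,-0.004,0.035],"angular": [0,0.121,0]},
    {"travel": [0,0,0],"angular": [0,0.121,0]},
    {"travel": [0,0,0],"angular": [0,0,0]}
  ]
}}

```text
time: 25.8
position: [0.4659, -0.3025, 0.1671]
tool_rot: [-1.688, -1.799, -0.702]
ft_force: [-0.6, -0.8, -1.6]
grip_width: 0.808
```

Emit:
{"api": "servo_tool", "payload": {
  "series": [
    {"travel": [0,0,0],"angular": [0,0,0]},
    {"travel": [0,0,0],"angular": [0,0,0]}
  ]
}}

```text
time: 26.0
position: [0.471, -0.2997, 0.1774]
tool_rot: [-1.688, -1.823, -0.701]
ft_force: [0.3, -0.2, 0.7]
grip_width: 0.801
```

Run:
```python
from h import *
Rp=gr(aB,AL);plan(tcp(GB,Rp,.12),Rp)
C=cam('wrist');im=ctrl.get_image('wrist');cv2.imwrite('pics/w19.png',im[:,:,::-1]);np.savez('camw19.npz',K=C[0],R=C[1],t=C[2])
for xl,yl in((-.062,.0742),(-.062,.1242),(.038,.0778),(.038,.1278)):print(proj(C,W(xl,yl,.078)).round(0))
im=ctrl.get_image('top');crop(im,285,325,150,230,7,'pics/t19.png')
```

```text
t 26.0 pos [ 0.471  -0.2997  0.1774] F [ 0.3 -0.2  0.7] grip 0.0697 q [ 1.22  0.7  -0.63  1.29 -0.19  1.78  0.7 ]
N 2 dist 0.0568 ang 0.01
{"travel": [-0.0151, -0.0062, 0.0233], "angular": [0.0012, 0.0028, 0.0039]}
{"travel": [-0.0152, -0.0061, 0.0232], "angular": [0.0012, 0.0028, 0.0039]}
[271. 227.]
[217. 225.]
[269. 141.]
[223. 139.]
```

View pics/w19.png

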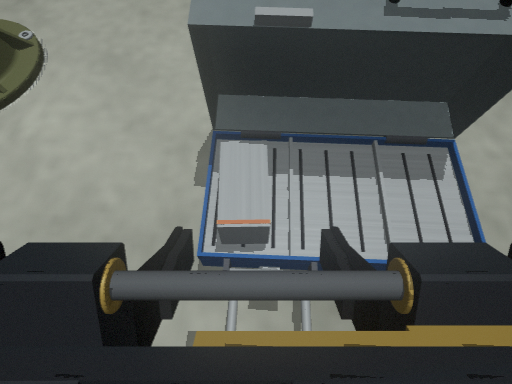

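View pics/t19.png

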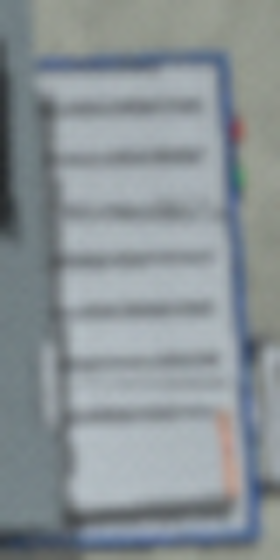

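Run:
```python
from h import *
Rp=gr(aB,AL);G=W(-.034,.0985,.066)
seg([(tcp(G,Rp,.10),Rp),(tcp(G,Rp,0),Rp)])
```

```text
t 26.1 pos [ 0.471  -0.2998  0.1781] F [ 0.4  0.3 -0.1] grip 0.0701 q [ 1.22  0.7  -0.63  1.29 -0.19  1.78  0.7 ]
--
{"travel": [-0.0145, -0.0052, 0.0328], "angular": [0.001, 0.004, 0.004]}, 
{"travel": [-0.0147, -0.0051, 0.0328], "angular": [0.001, 0.004, 0.004]}, 
{"travel": [-0.0, 0.0, 0.0333], "angular": [0.0, 0.0, -0.0]}, 
{"travel": [0.0, -0.0, 0.0333], "angular": [0.0, 0.0, 0.0]}, 
{"travel": [0.0, 0.0, 0.0333], "angular": [0.0, 0.0, 0.0]},
```

Emit:
{"api": "servo_tool", "payload": {
  "series": [
    {"travel": [-0.0145,-0.005,0.033],"angular": [0.001,0.004,0.004]},
    {"travel": [-0.0147,-0.005,0.033],"angular": [0.001,0.004,0.004]},
    {"travel": [0,0,0.02],"angular": [0,0,0]},
    {"travel": [0,0,0],"angular": [0,0,0]},
    {"travel": [0,0,0],"angular": [0,0,0]}
  ],
  "claw": 0.067
}}

```text
time: 26.6
position: [0.4582, -0.2614, 0.096]
tool_rot: [-1.689, -1.809, -0.702]
ft_force: [-0.1, -0.3, 0.1]
grip_width: 0.77
```

Run:
```python
from h import *
Rp=gr(aB,AL);G=W(-.034,.0985,.066)
plan(tcp(G,Rp,0),Rp)
cv2.imwrite('pics/w20.png',ctrl.get_image('wrist')[:,:,::-1])
```

```text
t 26.6 pos [ 0.4582 -0.2614  0.096 ] F [-0.1 -0.3  0.1] grip 0.067 q [ 1.23  0.72 -0.62  1.45 -0.18  1.62  0.74]
N 2 dist 0.0797 ang 0.003
{"travel": [0.0003, 0.0, 0.0398], "angular": [0.0002, -0.0013, -0.0006]}
{"travel": [0.0003, 0.0, 0.0398], "angular": [0.0002, -0.0013, -0.0006]}
```

View pics/w20.png

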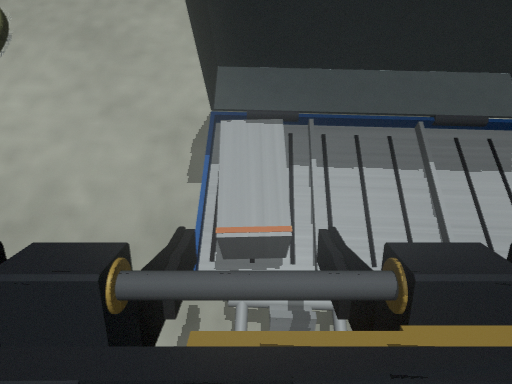

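Centred on the cup; advance and grip.

Emit:
{"api": "servo_tool", "payload": {
  "series": [
    {"travel": [0,0,0.035],"angular": [0,0,0]},
    {"travel": [0,0,0.03],"angular": [0,0,0]},
    {"travel": [0,0,0.014],"angular": [0,0,0]},
    {"travel": [0,0,0],"angular": [0,0,0]},
    {"travel": [0,0,0],"angular": [0,0,0]}
  ]
}}

```text
time: 27.15
position: [0.4543, -0.2067, 0.0395]
tool_rot: [-1.69, -1.807, -0.703]
ft_force: [0.4, -1.1, 0.0]
grip_width: 0.769
```

Emit:
{"api": "servo_tool", "payload": {
  "series": [
    {"travel": [0,0,0],"angular": [0,0,0]},
    {"travel": [0,0,0],"angular": [0,0,0]},
    {"travel": [0,0,0],"angular": [0,0,0]},
    {"travel": [0,0,0],"angular": [0,0,0]},
    {"travel": [0,0,0],"angular": [0,0,0]}
  ],
  "claw": 0.0,
  "squeeze": 40
}}

```text
time: 27.65
position: [0.4531, -0.206, 0.0389]
tool_rot: [-1.689, -1.805, -0.702]
ft_force: [-2.4, -3.2, 5.0]
grip_width: 0.57
```

Run:
```python
from h import *
s=ctrl.get_state();R0=R.from_rotvec(s['tool_rot']);p=s['position'];a=aB
G0=p-GO*R0.as_matrix()[:,2];q=G0-CW;print('G wl',q@EX,q@EY,G0[2])
R1=gr(a,0)
cv2.imwrite('pics/w21.png',ctrl.get_image('wrist')[:,:,::-1])
seg([(p+[0,-.02,.04],R0),(tcp(G0+[.01,-.09,.14],gr(a,.4)),gr(a,.4)),(tcp(np.array([.50,-.29,.36]),R1),R1)])
```

```text
G wl -0.03541901019253504 0.09968652760081867 0.06461200692115703
t 27.7 pos [ 0.4531 -0.206   0.0389] F [-2.4 -4.6  5.5] grip 0.0499 q [ 1.22  0.72 -0.63  1.6  -0.19  1.46  0.74]
--
{"travel": [0.0144, -0.0015, -0.0423], "angular": [0.0, 0.0, 0.0]}, 
{"travel": [0.0019, 0.0013, -0.0308], "angular": [-0.0, -0.098, -0.001]}, 
{"travel": [-0.0011, 0.0013, -0.0308], "angular": [-0.0, -0.098, -0.001]}, 
{"travel": [-0.0041, 0.0013, -0.0306], "angular": [-0.0, -0.098, -0.001]}, 
{"travel": [-0.0071, 0.0013, -0.03], "angular": [-0.0, -0.098, -0.001]}, 
--
{"travel": [0.0183, 0.0093, -0.0336], "angular": [-0.0, -0.1, 0.0]}, 
{"travel": [0.0149, 0.0093, -0.0353], "angular": [-0.0, -0.1, -0.0]}, 
{"travel": [0.0113, 0.0093, -0.0366], "angular": [-0.0, -0.1, -0.0]}, 
{"travel": [0.0076, 0.0093, -0.0376], "angular": [-0.0, -0.1, 0.0]},
```

View pics/w21.png

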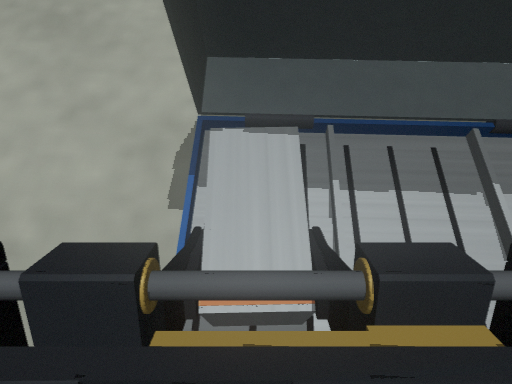

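Emit:
{"api": "servo_tool", "payload": {
  "series": [
    {"travel": [0.007,-0.0007,-0.021],"angular": [0,0,0]},
    {"travel": [0.007,-0.0007,-0.021],"angular": [0,0,0]},
    {"travel": [0.002,0.0013,-0.031],"angular": [0,-0.098,0]},
    {"travel": [-0.001,0.0013,-0.031],"angular": [0,-0.098,0]},
    {"travel": [-0.004,0.0013,-0.0306],"angular": [0,-0.098,0]}
  ]
}}

```text
time: 28.2
position: [0.462, -0.2874, 0.1475]
tool_rot: [-1.873, -2.002, -0.47]
ft_force: [-0.6, 0.2, -3.7]
grip_width: 0.574
```

Emit:
{"api": "servo_tool", "payload": {
  "series": [
    {"travel": [-0.007,0.0013,-0.03],"angular": [0,-0.098,0]},
    {"travel": [0.0183,0.009,-0.0336],"angular": [0,-0.1,0]},
    {"travel": [0.015,0.009,-0.0353],"angular": [0,-0.1,0]},
    {"travel": [0.0113,0.009,-0.0366],"angular": [0,-0.1,0]},
    {"travel": [0.0076,0.009,-0.0376],"angular": [0,-0.1,0]}
  ]
}}

```text
time: 28.7
position: [0.5001, -0.2879, 0.3241]
tool_rot: [2.142, 2.295, -0.007]
ft_force: [0.5, -0.2, -3.1]
grip_width: 0.572
```

Run:
```python
from h import *
a=aB;an=a/np.linalg.norm(a);Rf=fin(a);R1=gr(a,0)
Gf=lambda i,z: np.array([*PK[i],z])+.0115*an
seg([(tcp(np.array([.52,-.12,.36]),R1),R1),(tcp(np.array([.55,.08,.36]),gr(a,-.2)),gr(a,-.2)),(tcp(Gf(1,.30),Rf),Rf)])
```

```text
t 28.7 pos [ 0.5001 -0.2879  0.3241] F [ 0.5 -0.2 -3.1] grip 0.0498 q [ 1.05  0.19 -0.68  1.42  0.12  1.58  0.45]
--
{"travel": [0.0415, 0.0078, -0.0001], "angular": [-0.0, 0.001, -0.0]}, 
{"travel": [0.0415, 0.0079, -0.0], "angular": [-0.0, 0.001, -0.0]}, 
{"travel": [0.0415, 0.0079, 0.0], "angular": [-0.0, 0.001, -0.0]}, 
{"travel": [0.0415, 0.0079, 0.0001], "angular": [-0.0, 0.001, -0.0]}, 
{"travel": [0.038, 0.0088, -0.0001], "angular": [-0.0, -0.04, 0.0]}, 
--
{"travel": [0.038, 0.0088, -0.0017], "angular": [-0.0, -0.04, 0.0]}, 
{"travel": [0.0379, 0.0088, -0.0032], "angular": [-0.0, -0.04, -0.0]}, 
{"travel": [0.0377, 0.0088, -0.0047], "angular": [0.0, -0.04, -0.0]}, 
{"travel": [0.0375, 0.0088, -0.0062], "angular": [-0.0, -0.04, 0.0]}, 
{"travel": [0.0199, 0.0036, 0.0062], "angular": [0.0, -0.117, 0.0]}, 
--
{"travel": [0.0205, 0.0036, 0.0038], "angular": [0.0, -0.117, 0.0]}, 
{"travel": [0.0208, 0.0036, 0.0014], "angular": [0.0, -0.117, 0.0]}, 
{"travel": [0.0208, 0.0036, -0.0011], "angular": [-0.0, -0.117, -0.0]}, 
{"travel": [0.0206, 0.0036, -0.0035], "angular": [0.0, -0.117, 0.0]},
```

Emit:
{"api": "servo_tool", "payload": {
  "series": [
    {"travel": [0.0415,0.008,0],"angular": [0,0,0]},
    {"travel": [0.0415,0.008,0],"angular": [0,0,0]},
    {"travel": [0.0415,0.008,0],"angular": [0,0,0]},
    {"travel": [0.0415,0.008,0],"angular": [0,0,0]},
    {"travel": [0.038,0.009,0],"angular": [0,-0.04,0]}
  ]
}}

```text
time: 29.2
position: [0.5263, -0.0816, 0.3214]
tool_rot: [2.127, 2.273, -0.047]
ft_force: [1.0, -0.5, -2.8]
grip_width: 0.571
```

Emit:
{"api": "servo_tool", "payload": {
  "series": [
    {"travel": [0.038,0.009,-0.0017],"angular": [0,-0.04,0]},
    {"travel": [0.038,0.009,-0.003],"angular": [0,-0.04,0]},
    {"travel": [0.038,0.009,-0.0047],"angular": [0,-0.04,0]},
    {"travel": [0.0375,0.009,-0.006],"angular": [0,-0.04,0]},
    {"travel": [0.02,0.0036,0.006],"angular": [0,-0.117,0]}
  ]
}}

```text
time: 29.7
position: [0.5556, 0.0925, 0.3134]
tool_rot: [1.975, 2.112, -0.316]
ft_force: [0.2, -1.1, -3.6]
grip_width: 0.575
```

Emit:
{"api": "servo_tool", "payload": {
  "series": [
    {"travel": [0.0205,0.0036,0.0038],"angular": [0,-0.117,0]},
    {"travel": [0.021,0.0036,0.0014],"angular": [0,-0.117,0]},
    {"travel": [0.021,0.0036,-0.001],"angular": [0,-0.117,0]},
    {"travel": [0.0206,0.0036,-0.0035],"angular": [0,-0.117,0]},
    {"travel": [0,0,0],"angular": [0,0,0]}
  ]
}}

```text
time: 30.2
position: [0.5604, 0.1734, 0.2629]
tool_rot: [1.672, 1.834, -0.711]
ft_force: [-1.4, -0.2, -3.6]
grip_width: 0.571
```

Emit:
{"api": "servo_tool", "payload": {
  "series": [
    {"travel": [0,0,0],"angular": [0,0,0]},
    {"travel": [0,0,0],"angular": [0,0,0]}
  ]
}}

```text
time: 30.4
position: [0.5642, 0.1643, 0.2725]
tool_rot: [1.693, 1.811, -0.703]
ft_force: [-0.4, -0.7, -3.0]
grip_width: 0.572
```

Run:
```python
from h import *
a=aB;an=a/np.linalg.norm(a);Rf=fin(a)
Gf=lambda i,z: np.array([*PK[i],z])+.0115*an
plan(tcp(Gf(1,.19),Rf),Rf)
s=ctrl.get_state();Rt=R.from_rotvec(s['tool_rot']);print('mouth dir',Rt.apply([.7071,0,.7071]))
for n,(x,y,w,h_,k) in dict(side=(215,130,80,120,5),top=(180,150,120,80,6)).items():
    im=ctrl.get_image(n);crop(im,x,x+w,y,y+h_,k,f'pics/{n}22.png')
```

```text
t 30.4 pos [0.5642 0.1643 0.2725] F [-0.4 -0.7 -3. ] grip 0.0498 q [-0.15  0.59 -0.85  1.35  0.93  2.02 -0.84]
N 3 dist 0.1083 ang 0.004
{"travel": [0.0258, -0.0006, 0.0253], "angular": [-0.0012, -0.0002, -0.0003]}
{"travel": [0.0258, -0.0006, 0.0253], "angular": [-0.0012, -0.0002, -0.0003]}
{"travel": [0.0258, -0.0006, 0.0253], "angular": [-0.0012, -0.0002, -0.0003]}
mouth dir [-2.04379702e-03  4.83772653e-04 -9.99988204e-01]
```

View pics/side22.png

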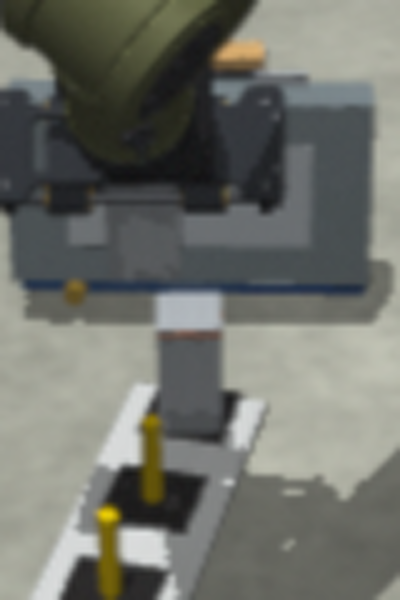

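View pics/top22.png

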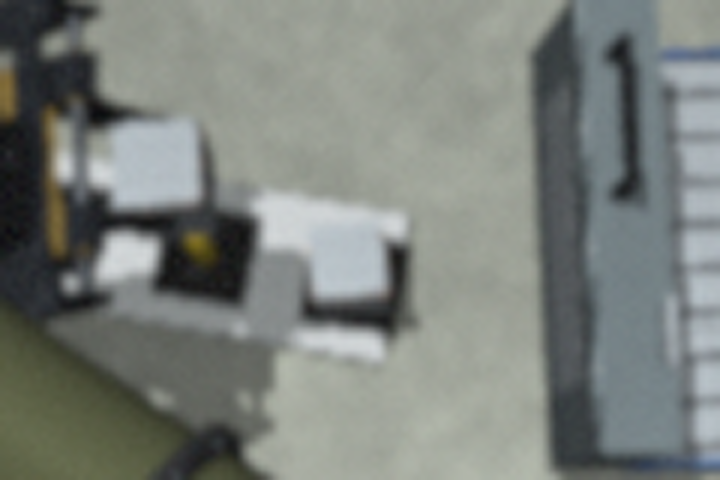

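Run:
```python
from h import *
T=cam('top');S=cam('side')
print(onz(T,180+157.5/6-.5,150+164.5/6-.5,.327),PK[1])
s=ctrl.get_state();Rt=R.from_rotvec(s['tool_rot']);G=s['position']-GO*Rt.as_matrix()[:,2];c=G-.0115*EX;print(G,(proj(S,c-[0,0,.072])-[215,130])*5)
```

```text
[0.56267007 0.17448879 0.327     ] [0.5612 0.1795]
[0.56287205 0.18891279 0.29954691] [142.50360999 254.71682391]
```

Emit:
{"api": "servo_tool", "payload": {
  "series": [
    {"travel": [0.027,-0.0005,0.0235],"angular": [0,0,0]},
    {"travel": [0.0265,-0.0005,0.0245],"angular": [0,0,0]},
    {"travel": [0.026,-0.0005,0.0255],"angular": [0,0,0]},
    {"travel": [0,0,0],"angular": [0,0,0]},
    {"travel": [0,0,0],"angular": [0,0,0]}
  ]
}}

```text
time: 31.0
position: [0.5626, 0.1673, 0.166]
tool_rot: [1.694, 1.808, -0.703]
ft_force: [0.4, 0.5, -2.7]
grip_width: 0.57
```

Run:
```python
from h import *
a=aB;an=a/np.linalg.norm(a);Rf=fin(a)
Gf=lambda i,z: np.array([*PK[i],z])+.014*an
plan(tcp(Gf(1,.10),Rf),Rf)
for n,(x,y,w,h_,k) in dict(side=(215,130,80,120,5),top=(180,150,120,80,6)).items():
    im=ctrl.get_image(n);crop(im,x,x+w,y,y+h_,k,f'pics/{n}23.png')
```

```text
t 31.0 pos [0.5626 0.1673 0.166 ] F [ 0.4  0.5 -2.7] grip 0.0496 q [-0.15  0.68 -0.83  1.45  0.94  1.9  -0.98]
N 2 dist 0.0918 ang 0.005
{"travel": [0.0326, -0.0002, 0.0322], "angular": [-0.002, 0.0005, -0.0014]}
{"travel": [0.0326, -0.0002, 0.0323], "angular": [-0.002, 0.0005, -0.0014]}
```

View pics/side23.png

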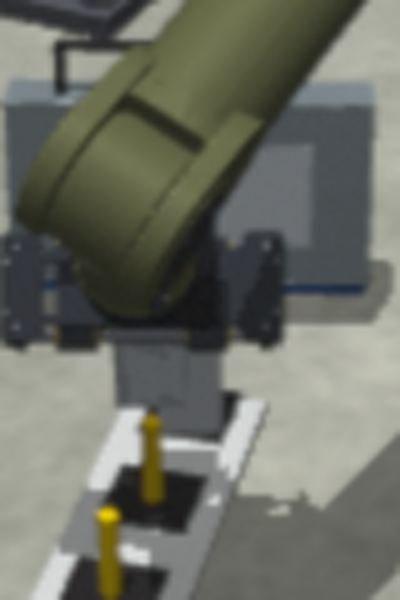

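View pics/top23.png

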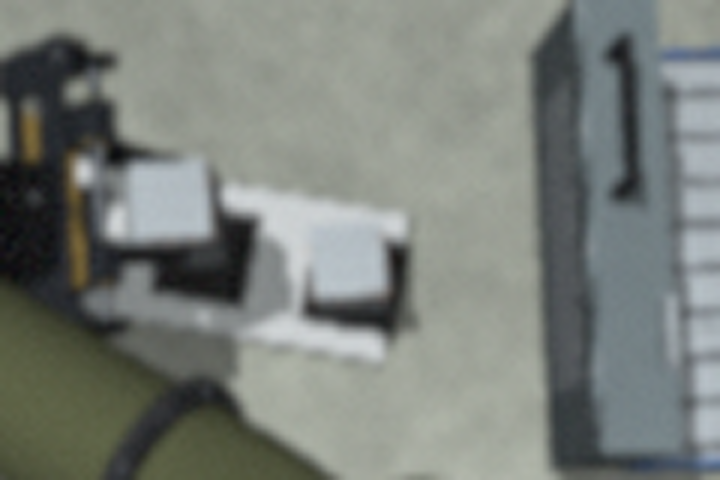

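Emit:
{"api": "servo_tool", "payload": {
  "series": [
    {"travel": [0.022,0,0.0217],"angular": [0,0,0]},
    {"travel": [0.022,0,0.0217],"angular": [0,0,0]},
    {"travel": [0.0215,0,0.021],"angular": [0,0,0]},
    {"travel": [0,0,0],"angular": [0,0,0]},
    {"travel": [0,0,0],"angular": [0,0,0]}
  ]
}}

```text
time: 31.6
position: [0.5624, 0.1698, 0.0745]
tool_rot: [1.692, 1.81, -0.701]
ft_force: [0.5, 0.5, -2.8]
grip_width: 0.568
```

Run:
```python
from h import *
a=aB;an=a/np.linalg.norm(a);Rf=fin(a)
Gf=lambda i,z: np.array([*PK[i],z])+.014*an
plan(tcp(Gf(1,.085),Rf),Rf)
for n,(x,y,w,h_,k) in dict(side=(215,130,80,120,5),top=(180,150,120,80,6)).items():
    im=ctrl.get_image(n);crop(im,x,x+w,y,y+h_,k,f'pics/{n}24.png')
```

```text
t 31.6 pos [0.5624 0.1698 0.0745] F [ 0.5  0.5 -2.8] grip 0.0494 q [-0.18  0.78 -0.79  1.51  0.98  1.8  -1.07]
N 1 dist 0.0154 ang 0.003
{"travel": [0.0094, -0.0005, 0.0122], "angular": [-0.0022, 0.0003, -0.0017]}
```

View pics/side24.png

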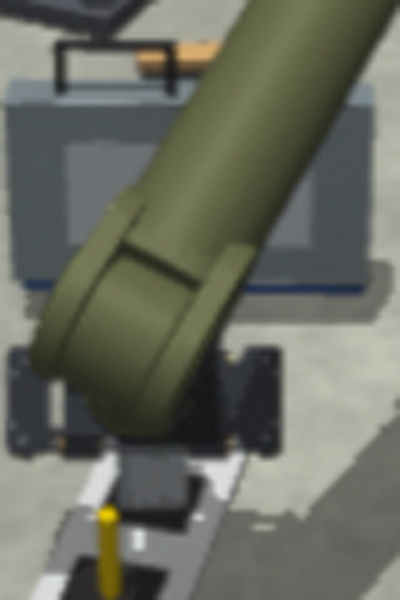

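Emit:
{"api": "servo_tool", "payload": {
  "series": [
    {"travel": [0.0035,0,0.0035],"angular": [0,0,0]},
    {"travel": [0.0035,0,0.0035],"angular": [0,0,0]},
    {"travel": [0.0018,0,0.0018],"angular": [0,0,0]},
    {"travel": [0,0,0],"angular": [0,0,0]},
    {"travel": [0,0,0],"angular": [0,0,0]}
  ]
}}

```text
time: 32.2
position: [0.5617, 0.1695, 0.0607]
tool_rot: [1.691, 1.81, -0.703]
ft_force: [-1.3, 0.4, 2.3]
grip_width: 0.574
```

Emit:
{"api": "servo_tool", "payload": {
  "series": [
    {"travel": [0.0014,0,0.0014],"angular": [0,0,0]},
    {"travel": [0.0014,0,0.0014],"angular": [0,0,0]},
    {"travel": [0,0,0],"angular": [0,0,0]},
    {"travel": [0,0,0],"angular": [0,0,0]}
  ]
}}

```text
time: 32.6
position: [0.5612, 0.1695, 0.0603]
tool_rot: [1.69, 1.807, -0.705]
ft_force: [-4.2, 0.6, 15.7]
grip_width: 0.57
```

Emit:
{"api": "servo_tool", "payload": {
  "series": [
    {"travel": [-0.0018,0,-0.0018],"angular": [0,0,0]},
    {"travel": [0,0,0],"angular": [0,0,0]}
  ]
}}

```text
time: 32.8
position: [0.5613, 0.1694, 0.0604]
tool_rot: [1.691, 1.81, -0.704]
ft_force: [-2.6, 0.6, 7.8]
grip_width: 0.571
```

Emit:
{"api": "servo_tool", "payload": {
  "series": [
    {"travel": [0,0,0],"angular": [0,0,0]},
    {"travel": [0,0,0],"angular": [0,0,0]},
    {"travel": [0,0,0],"angular": [0,0,0]},
    {"travel": [0,0,-0.01],"angular": [0,0,0]},
    {"travel": [0,0,-0.03],"angular": [0,0,0]}
  ],
  "claw": 0.07
}}

```text
time: 33.3
position: [0.5597, 0.1951, 0.0857]
tool_rot: [1.692, 1.808, -0.71]
ft_force: [0.5, 0.2, 0.7]
grip_width: 0.797
```

Emit:
{"api": "servo_tool", "payload": {
  "series": [
    {"travel": [0,0,-0.045],"angular": [0,0,0]},
    {"travel": [-0.01,0,-0.045],"angular": [0,0,0]},
    {"travel": [-0.02,0,-0.04],"angular": [0,0.05,0]},
    {"travel": [-0.025,0,-0.01],"angular": [0,0.1,0]},
    {"travel": [-0.02,0,-0.01],"angular": [0,0.1,0]}
  ]
}}

```text
time: 33.8
position: [0.5562, 0.2497, 0.246]
tool_rot: [1.845, 1.984, -0.502]
ft_force: [1.3, -0.9, 0.2]
grip_width: 0.802
```

Run:
```python
from h import *
s=log();print(s['time'],s['position'],s['grip_width'],s['joint_positions'].round(2))
im=ctrl.get_image('side');crop(im,215,295,130,250,5,'pics/side25.png')
im=ctrl.get_image('wrist');cv2.imwrite('pics/w25.png',im[:,:,::-1])
im=ctrl.get_image('top');crop(im,180,345,145,235,4.8,'pics/top25.png')
R1=gr(EX,0)
# go to above hood-front: tool x=-EY (tilt()) for hood push? print pose
```

```text
33.8 [0.55618751 0.24965316 0.24597941] 0.8022942129614119 [-0.13  0.59 -0.91  1.29  0.78  1.89 -0.9 ]
```

View pics/side25.png

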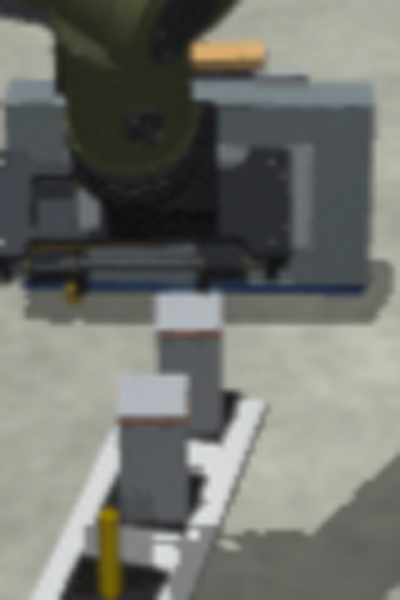

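View pics/w25.png

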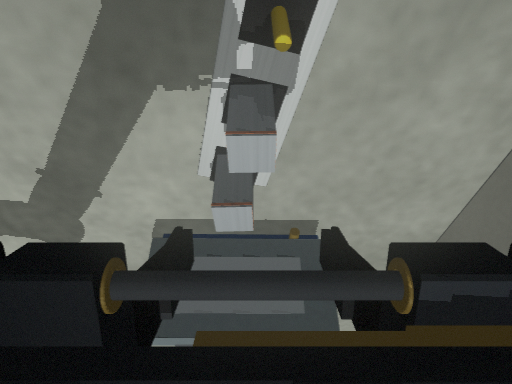

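View pics/top25.png

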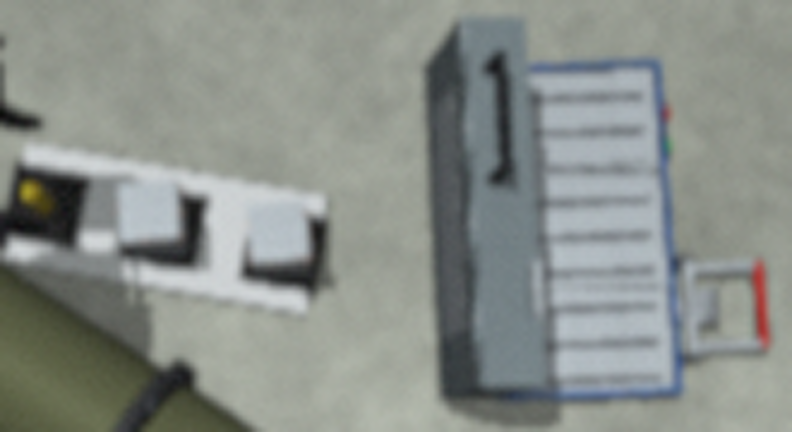

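Run:
```python
from h import *
T=cam('top')
for q in[(500,62),(502,180)]: print(onz(T,180+(q[0]+.5)/4.8-.5,145+(q[1]+.5)/4.8-.5,.244))
for th in(1.35,1.42,1.45): print(th,hoodwp(th)[0])
R1=gr(EX,0)
seg([([.56,.12,.33],R1),([.59,-.06,.34],R1)])
```

```text
[ 0.65289702 -0.10623134  0.244     ]
[ 0.55909963 -0.10595737  0.244     ]
1.35 [ 0.61381503 -0.1209273   0.20826135]
1.42 [ 0.61331301 -0.10658979  0.20846555]
1.45 [ 0.61309794 -0.10044742  0.20824562]
t 33.95 pos [0.5586 0.2448 0.2477] F [-0.1  0.9 -0.8] grip 0.07 q [-0.13  0.59 -0.91  1.29  0.79  1.9  -0.9 ]
--
{"travel": [-0.0299, -0.0012, -0.0015], "angular": [0.002, 0.107, 0.005]}, 
{"travel": [-0.0295, -0.0011, -0.0047], "angular": [0.002, 0.107, 0.005]}, 
{"travel": [-0.0289, -0.0009, -0.0078], "angular": [0.002, 0.107, 0.005]}, 
{"travel": [-0.0279, -0.0008, -0.0108], "angular": [0.002, 0.107, 0.005]}, 
{"travel": [-0.0266, -0.0007, -0.0137], "angular": [0.002, 0.107, 0.005]}, 
--
{"travel": [-0.0362, 0.0047, -0.002], "angular": [0.0, 0.0, -0.0]}, 
{"travel": [-0.0362, 0.0047, -0.002], "angular": [0.0, 0.0, 0.0]}, 
{"travel": [-0.0362, 0.0047, -0.002], "angular": [0.0, 0.0, 0.0]}, 
{"travel": [-0.0362, 0.0047, -0.002], "angular": [0.0, 0.0, 0.0]}, 
{"travel": [-0.0362, 0.0047, -0.002], "angular": [0.0, 0.0, 0.0]},
```

Bar sits at (0.606–0.61, −0.106, 0.244), matching θ≈1.42. Move over it.

Emit:
{"api": "servo_tool", "payload": {
  "series": [
    {"travel": [-0.03,-0.001,-0.0015],"angular": [0.002,0.107,0.005]},
    {"travel": [-0.0295,-0.001,-0.0047],"angular": [0.002,0.107,0.005]},
    {"travel": [-0.029,-0.001,-0.0078],"angular": [0.002,0.107,0.005]},
    {"travel": [-0.028,-0.001,-0.011],"angular": [0.002,0.107,0.005]},
    {"travel": [-0.0266,-0.001,-0.014],"angular": [0.002,0.107,0.005]}
  ],
  "claw": 0.04
}}

```text
time: 34.45
position: [0.5586, 0.1219, 0.3272]
tool_rot: [-2.168, -2.265, 0.003]
ft_force: [0.6, -0.0, 0.7]
grip_width: 0.485
```

Emit:
{"api": "servo_tool", "payload": {
  "series": [
    {"travel": [-0.036,0.0047,-0.002],"angular": [0,0,0]},
    {"travel": [-0.036,0.0047,-0.002],"angular": [0,0,0]},
    {"travel": [-0.036,0.0047,-0.002],"angular": [0,0,0]},
    {"travel": [-0.036,0.0047,-0.002],"angular": [0,0,0]},
    {"travel": [-0.036,0.0047,-0.002],"angular": [0,0,0]}
  ]
}}

```text
time: 34.95
position: [0.5899, -0.0577, 0.3361]
tool_rot: [-2.169, -2.265, 0.009]
ft_force: [-0.2, 0.1, -0.1]
grip_width: 0.465
```

Emit:
{"api": "servo_tool", "payload": {
  "series": [
    {"travel": [0,0,0],"angular": [0,0,0.13]},
    {"travel": [0,0,0],"angular": [0,0,0.13]},
    {"travel": [0,0,0],"angular": [0,0,0.13]},
    {"travel": [0,0,0],"angular": [0,0,0.13]},
    {"travel": [0,0,0],"angular": [0,0,0.13]}
  ]
}}

```text
time: 35.45
position: [0.5898, -0.056, 0.3357]
tool_rot: [-2.784, -1.448, 0.012]
ft_force: [-0.6, 0.6, 0.3]
grip_width: 0.456
```

Emit:
{"api": "servo_tool", "payload": {
  "series": [
    {"travel": [0,0,0],"angular": [0,0,0.13]},
    {"travel": [0,0,0],"angular": [0,0,0.13]},
    {"travel": [0,0,0],"angular": [0,0,0.13]},
    {"travel": [0,0,0],"angular": [0,0,0.13]},
    {"travel": [0,0,0],"angular": [0,0,0.13]}
  ]
}}

```text
time: 35.95
position: [0.5898, -0.0559, 0.3357]
tool_rot: [-3.103, -0.484, 0.013]
ft_force: [0.3, -0.4, -0.2]
grip_width: 0.462
```

Emit:
{"api": "servo_tool", "payload": {
  "series": [
    {"travel": [0,0,0],"angular": [0,0,0.13]},
    {"travel": [0,0,0],"angular": [0,0,0.13]},
    {"travel": [0,0,0],"angular": [0,0,0]},
    {"travel": [0,0,0],"angular": [0,0,0]}
  ]
}}

```text
time: 36.35
position: [0.59, -0.0563, 0.3363]
tool_rot: [3.14, 0.09, -0.011]
ft_force: [-0.3, -0.3, 0.0]
grip_width: 0.46
```

Run:
```python
from h import *
seg([([.611,-.1065,.29],tilt(0)),([.611,-.1065,.207],tilt(0))])
C=cam('wrist');cv2.imwrite('pics/w26.png',ctrl.get_image('wrist')[:,:,::-1]);print(proj(C,[.61,-.106,.244]))
```

```text
t 36.35 pos [ 0.59   -0.0563  0.3363] F [-0.3 -0.3  0. ] grip 0.04 q [ 0.68  0.25 -0.79  1.34  0.18  1.62 -1.59]
--
{"travel": [0.0092, 0.0256, 0.0231], "angular": [0.0, 0.004, 0.011]}, 
{"travel": [0.0094, 0.0255, 0.0231], "angular": [0.0, 0.004, 0.011]}, 
{"travel": [0.0, -0.0, 0.0415], "angular": [0.0, 0.0, -0.0]}, 
{"travel": [0.0, 0.0, 0.0415], "angular": [0.0, 0.0, 0.0]}, 
[314.97367302 167.68160388]
```

View pics/w26.png

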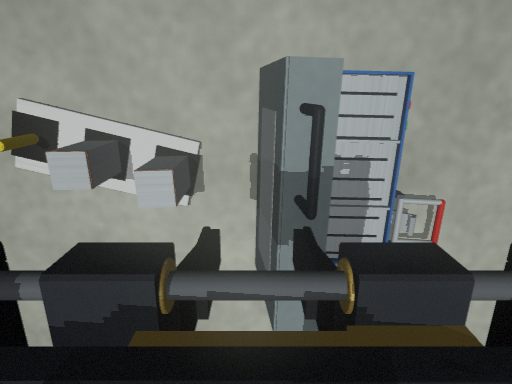

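Emit:
{"api": "servo_tool", "payload": {
  "series": [
    {"travel": [0.01,0.0256,0.02],"angular": [0,0.004,0.011]},
    {"travel": [0.01,0.0255,0.02],"angular": [0,0.004,0.011]},
    {"travel": [0,0,0.025],"angular": [0,0,0]},
    {"travel": [0,0,0],"angular": [0,0,0]},
    {"travel": [0,0,0],"angular": [0,0,0]}
  ]
}}

```text
time: 36.9
position: [0.6122, -0.1067, 0.2724]
tool_rot: [-3.141, -0.051, -0.003]
ft_force: [-0.0, 0.6, 0.5]
grip_width: 0.458
```

Run:
```python
from h import *
plan([.612,-.1065,.207],tilt(0))
C=cam('wrist');cv2.imwrite('pics/w27.png',ctrl.get_image('wrist')[:,:,::-1]);print(proj(C,[.612,-.106,.244]))
```

```text
t 36.9 pos [ 0.6122 -0.1067  0.2724] F [-0.   0.6  0.5] grip 0.0399 q [ 0.72  0.32 -0.75  1.4   0.22  1.51 -1.56]
N 2 dist 0.0654 ang 0.003
{"travel": [-0.0002, -0.0001, 0.0327], "angular": [-0.0, -0.001, -0.0014]}
{"travel": [-0.0002, -0.0001, 0.0327], "angular": [-0.0, -0.001, -0.0014]}
[255.15180148 213.70156736]
```

View pics/w27.png

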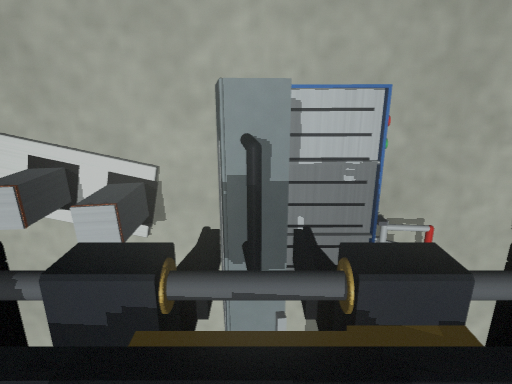

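Emit:
{"api": "servo_tool", "payload": {
  "series": [
    {"travel": [0,0,0.033],"angular": [0,0,0]},
    {"travel": [0,0,0.025],"angular": [0,0,0]},
    {"travel": [0,0,0.006],"angular": [0,0,0]},
    {"travel": [0,0,0],"angular": [0,0,0]}
  ]
}}

```text
time: 37.35
position: [0.6127, -0.107, 0.209]
tool_rot: [3.14, 0.049, 0.005]
ft_force: [-0.3, 0.2, 0.5]
grip_width: 0.457
```

Emit:
{"api": "servo_tool", "payload": {
  "series": [
    {"travel": [0,0,0],"angular": [0,0,0]},
    {"travel": [0,0,0],"angular": [0,0,0]},
    {"travel": [0,0,0],"angular": [0,0,0]},
    {"travel": [0,0,0],"angular": [0,0,0]},
    {"travel": [0,0,0],"angular": [0,0,0]}
  ],
  "claw": 0.0,
  "squeeze": 12
}}

```text
time: 37.85
position: [0.6129, -0.1072, 0.2088]
tool_rot: [3.141, 0.048, 0.006]
ft_force: [0.4, 0.1, 1.3]
grip_width: 0.11
```

Run:
```python
from h import *
plan(*hoodwp(1.42))
path([hoodwp(t) for t in np.r_[1.34:.1:-.12]],start=hoodwp(1.42))
```

```text
t 37.85 pos [ 0.6129 -0.1072  0.2088] F [0.4 0.1 1.3] grip 0.0096 q [ 0.72  0.34 -0.75  1.5   0.23  1.39 -1.58]
N 1 dist 0.0008 ang 0.006
{"travel": [0.0005, -0.0006, 0.0003], "angular": [0.0006, -0.0035, -0.0046]}
t 37.85 pos [ 0.6129 -0.1072  0.2088] F [0.4 0.1 1.3] grip 0.0096 q [ 0.72  0.34 -0.75  1.5   0.23  1.39 -1.58]
--
{"travel": [-0.0, 0.0164, 0.0003], "angular": [0.0, 0.0, 0.0]}, 
{"travel": [-0.0, 0.0244, 0.0029], "angular": [0.0, 0.0, 0.0]}, 
{"travel": [0.0, 0.0239, 0.0058], "angular": [0.0, 0.0, 0.0]}, 
{"travel": [-0.0, 0.023, 0.0086], "angular": [0.0, 0.0, 0.0]}, 
{"travel": [0.0, 0.0218, 0.0113], "angular": [0.0, 0.0, 0.0]}, 
--
{"travel": [0.0, 0.0203, 0.0139], "angular": [0.0, 0.0, 0.0]}, 
{"travel": [-0.0, 0.0185, 0.0162], "angular": [0.0, 0.0, 0.0]}, 
{"travel": [-0.0, 0.0164, 0.0183], "angular": [0.0, 0.0, 0.0]}, 
{"travel": [0.0, 0.0141, 0.0201], "angular": [0.0, 0.0, 0.0]}, 
{"travel": [0.0, 0.0116, 0.0217], "angular": [0.0, 0.0, 0.0]}, 
--
{"travel": [-0.0, 0.0089, 0.0229], "angular": [0.0, 0.0, 0.0]},
```

Emit:
{"api": "servo_tool", "payload": {
  "series": [
    {"travel": [0,0.0164,0],"angular": [0,0,0]},
    {"travel": [0,0.0244,0.003],"angular": [0,0,0]},
    {"travel": [0,0.024,0.0058],"angular": [0,0,0]},
    {"travel": [0,0.023,0.0086],"angular": [0,0,0]},
    {"travel": [0,0.0218,0.0113],"angular": [0,0,0]}
  ]
}}

```text
time: 38.35
position: [0.6165, -0.2191, 0.1796]
tool_rot: [3.14, 0.046, 0.007]
ft_force: [2.6, 1.4, -1.1]
grip_width: 0.107
```

Emit:
{"api": "servo_tool", "payload": {
  "series": [
    {"travel": [0,0.0203,0.014],"angular": [0,0,0]},
    {"travel": [0,0.0185,0.0162],"angular": [0,0,0]},
    {"travel": [0,0.0164,0.0183],"angular": [0,0,0]},
    {"travel": [0,0.0141,0.02],"angular": [0,0,0]},
    {"travel": [0,0.0116,0.0217],"angular": [0,0,0]}
  ]
}}

```text
time: 38.85
position: [0.6185, -0.2993, 0.0875]
tool_rot: [3.141, 0.047, 0.004]
ft_force: [2.7, 0.6, -1.2]
grip_width: 0.109
```

Emit:
{"api": "servo_tool", "payload": {
  "series": [
    {"travel": [0,0,0],"angular": [0,0,0]},
    {"travel": [0,0,0],"angular": [0,0,0]}
  ]
}}

```text
time: 39.05
position: [0.618, -0.2994, 0.0872]
tool_rot: [3.14, 0.046, 0.002]
ft_force: [2.8, -2.0, -1.6]
grip_width: 0.105
```

Run:
```python
from h import *
plan(*hoodwp(.26))
path([hoodwp(t) for t in [.17,.08,0.0]])
```

```text
t 39.05 pos [ 0.618  -0.2994  0.0872] F [ 2.8 -2.  -1.6] grip 0.0091 q [ 0.87  0.55 -0.63  1.47  0.33  1.23 -1.35]
N 1 dist 0.0038 ang 0.006
{"travel": [0.002, -0.0024, -0.0021], "angular": [0.001, -0.0012, -0.0054]}
t 39.05 pos [ 0.618  -0.2994  0.0872] F [ 2.8 -2.  -1.6] grip 0.0091 q [ 0.87  0.55 -0.63  1.47  0.33  1.23 -1.35]
--
{"travel": [0.002, 0.0045, 0.015], "angular": [0.001, -0.001, -0.005]}, 
{"travel": [0.0, 0.0054, 0.0176], "angular": [0.0, 0.0, 0.0]}, 
{"travel": [-0.0, 0.0034, 0.016], "angular": [0.0, 0.0, 0.0]},
```

Emit:
{"api": "servo_tool", "payload": {
  "series": [
    {"travel": [0.001,0.0045,0.015],"angular": [0,0,0]},
    {"travel": [0,0.0045,0.0165],"angular": [0,0,0]},
    {"travel": [0,0.003,0.014],"angular": [0,0,0]},
    {"travel": [0,0,0.004],"angular": [0,0,0]},
    {"travel": [0,0,0],"angular": [0,0,0]}
  ]
}}

```text
time: 39.55
position: [0.6185, -0.3133, 0.0392]
tool_rot: [3.137, 0.044, 0.0]
ft_force: [-3.1, -5.6, 2.9]
grip_width: 0.11
```

Emit:
{"api": "servo_tool", "payload": {
  "series": [
    {"travel": [0,0,0],"angular": [0,0,0]},
    {"travel": [0,0,0],"angular": [0,0,0]}
  ]
}}

```text
time: 39.75
position: [0.6186, -0.3134, 0.0392]
tool_rot: [3.137, 0.044, 0.001]
ft_force: [-2.5, -6.6, 2.3]
grip_width: 0.11
```

Emit:
{"api": "servo_tool", "payload": {
  "series": [
    {"travel": [0,0,0.003],"angular": [0,0,0]},
    {"travel": [0,0,0],"angular": [0,0,0]},
    {"travel": [0,0,0],"angular": [0,0,0]}
  ]
}}

```text
time: 40.05
position: [0.6191, -0.3134, 0.0385]
tool_rot: [3.136, 0.044, 0.002]
ft_force: [-5.1, -3.8, 10.8]
grip_width: 0.109
```

Emit:
{"api": "servo_tool", "payload": {
  "series": [
    {"travel": [0,0,0],"angular": [0,0,0]},
    {"travel": [0,0,0],"angular": [0,0,0]},
    {"travel": [0,0,-0.02],"angular": [0,0,0]},
    {"travel": [0,0,-0.045],"angular": [0,0,0]},
    {"travel": [0,0,-0.045],"angular": [0,0,0]}
  ],
  "claw": 0.035
}}

```text
time: 40.55
position: [0.6193, -0.3077, 0.1459]
tool_rot: [-3.138, -0.05, -0.0]
ft_force: [0.8, -0.9, 0.1]
grip_width: 0.385
```

Run:
```python
from h import *
s=log();print(s['time'],s['position'],s['ft_force'])
im=ctrl.get_image('side');crop(im,205,305,120,260,4,'pics/side28.png')
im=ctrl.get_image('top');crop(im,270,360,140,240,6,'pics/top28.png')
```

```text
40.55 [ 0.61930085 -0.30765114  0.14587226] [ 0.77966628 -0.91875138  0.1338801 ]
```

View pics/side28.png

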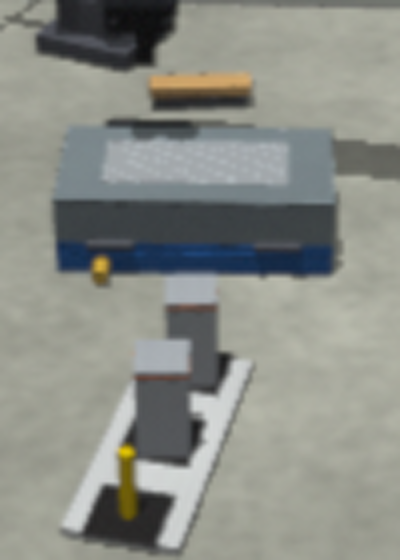

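View pics/top28.png

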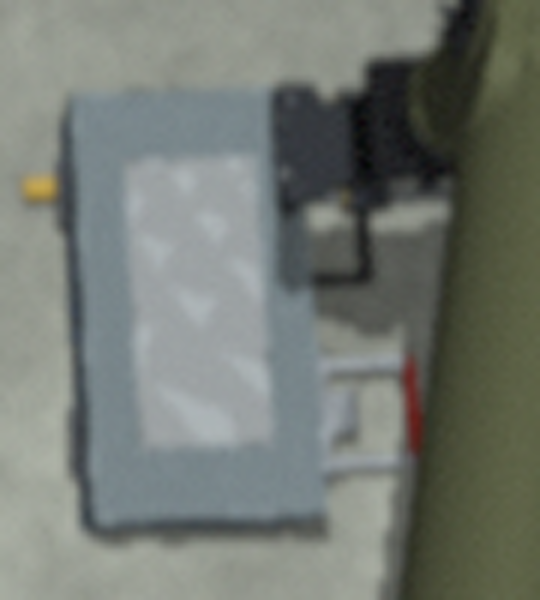

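Run:
```python
from h import *
p,Rt=latchwp(1);z=Rt.as_matrix()[:,2]
seg([([.56,-.37,.16],tilt(.25)),(p-.11*z,Rt),(p,Rt)])
path([latchwp(t) for t in np.arange(.9,-.01,-.1)]+[latchwp(-.04)],start=latchwp(1))
```

```text
t 40.65 pos [ 0.6245 -0.309   0.1539] F [ 0.4 -0.1 -0.5] grip 0.0343 q [ 0.88  0.51 -0.65  1.38  0.31  1.33 -1.31]
--
{"travel": [-0.0332, 0.0294, -0.0034], "angular": [0.127, -0.007, -0.001]}, 
{"travel": [-0.0332, 0.0288, -0.0068], "angular": [0.127, -0.007, -0.001]}, 
{"travel": [-0.0243, 0.0104, 0.0177], "angular": [0.1, 0.0, 0.0]}, 
{"travel": [-0.0243, 0.0121, 0.0166], "angular": [0.1, 0.0, -0.0]}, 
{"travel": [-0.0243, 0.0137, 0.0153], "angular": [0.1, 0.0, -0.0]}, 
--
{"travel": [0.0, 0.0, 0.0367], "angular": [-0.0, 0.0, 0.0]}, 
{"travel": [-0.0, 0.0, 0.0367], "angular": [0.0, 0.0, 0.0]}, 
{"travel": [0.0, 0.0, 0.0367], "angular": [0.0, 0.0, 0.0]}, 
t 40.65 pos [ 0.6245 -0.309   0.1539] F [ 0.4 -0.1 -0.5] grip 0.0343 q [ 0.88  0.51 -0.65  1.38  0.31  1.33 -1.31]
--
{"travel": [-0.0, -0.002, -0.0048], "angular": [-0.055, -0.0, 0.0]}, 
{"travel": [0.0, -0.0022, -0.0046], "angular": [-0.055, 0.0, 0.0]}, 
{"travel": [-0.0, -0.0024, -0.0044], "angular": [-0.055, -0.0, 0.0]}, 
{"travel": [0.0, -0.0026, -0.0042], "angular": [-0.055, 0.0, 0.0]}, 
{"travel": [0.0, -0.0028, -0.004], "angular": [-0.055, 0.0, -0.0]}, 
--
{"travel": [0.0, -0.0029, -0.0038], "angular": [-0.055, -0.0, 0.0]}, 
{"travel": [-0.0, -0.0031, -0.0036], "angular": [-0.055, 0.0, 0.0]}, 
{"travel": [0.0, -0.0033, -0.0033], "angular": [-0.055, 0.0, -0.0]}, 
{"travel": [-0.0, -0.0034, -0.0031], "angular": [-0.055, -0.0, -0.0]}, 
{"travel": [0.0, -0.0035, -0.0028], "angular": [-0.055, -0.0, 0.0]}, 
--
{"travel": [-0.0, -0.0014, -0.0011], "angular": [-0.022, 0.0, -0.0]},
```

Emit:
{"api": "servo_tool", "payload": {
  "series": [
    {"travel": [-0.033,0.0294,-0.0034],"angular": [0.127,-0.007,0]},
    {"travel": [-0.033,0.029,-0.0068],"angular": [0.127,-0.007,0]},
    {"travel": [-0.0243,0.0104,0.0177],"angular": [0.1,0,0]},
    {"travel": [-0.0243,0.012,0.0166],"angular": [0.1,0,0]},
    {"travel": [-0.0243,0.0137,0.0153],"angular": [0.1,0,0]}
  ]
}}

```text
time: 41.15
position: [0.4824, -0.3897, 0.0941]
tool_rot: [-2.583, -0.037, 0.024]
ft_force: [0.9, 0.0, -0.2]
grip_width: 0.404
```

Emit:
{"api": "servo_tool", "payload": {
  "series": [
    {"travel": [0,0,0],"angular": [0,0,0]},
    {"travel": [0,0,0],"angular": [0,0,0]},
    {"travel": [0,0,0],"angular": [0,0,0]}
  ]
}}

```text
time: 41.45
position: [0.4846, -0.388, 0.0958]
tool_rot: [-2.587, -0.041, 0.024]
ft_force: [0.2, 0.2, 0.9]
grip_width: 0.404
```

Run:
```python
from h import *
p,Rt=latchwp(1);plan(p,Rt)
C=cam('wrist');cv2.imwrite('pics/w29.png',ctrl.get_image('wrist')[:,:,::-1]);print(proj(C,p-GO*Rt.as_matrix()[:,2]))
```

```text
t 41.45 pos [ 0.4846 -0.388   0.0958] F [0.2 0.2 0.9] grip 0.0351 q [ 1.23  0.77 -0.65  1.25  0.02  1.61 -0.89]
N 3 dist 0.1049 ang 0.01
{"travel": [0.0012, -0.0003, 0.0349], "angular": [-0.0013, 0.0024, -0.0017]}
{"travel": [0.0012, -0.0003, 0.0349], "angular": [-0.0013, 0.0024, -0.0017]}
{"travel": [0.0011, -0.0004, 0.0349], "angular": [-0.0013, 0.0024, -0.0017]}
[254.73907419 191.60510746]
```

View pics/w29.png

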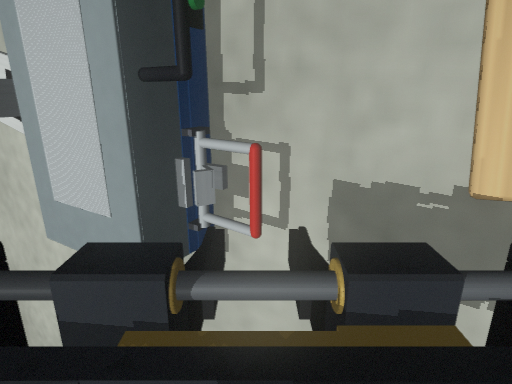

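Emit:
{"api": "servo_tool", "payload": {
  "series": [
    {"travel": [0.001,0,0.04],"angular": [0,0.002,0]},
    {"travel": [0.001,0,0.04],"angular": [0,0.002,0]},
    {"travel": [0.001,-0.0005,0.02],"angular": [0,0.002,0]},
    {"travel": [0,0,0.004],"angular": [0,0,0]},
    {"travel": [0,0,0],"angular": [0,0,0]}
  ]
}}

```text
time: 42.0
position: [0.4843, -0.3341, 0.0081]
tool_rot: [-2.589, -0.039, 0.018]
ft_force: [-0.7, 0.1, -0.2]
grip_width: 0.396
```

Emit:
{"api": "servo_tool", "payload": {
  "series": [
    {"travel": [0,0,0],"angular": [0,0,0]},
    {"travel": [0,0,0],"angular": [0,0,0]},
    {"travel": [0,0,0],"angular": [0,0,0]},
    {"travel": [0,0,0],"angular": [0,0,0]},
    {"travel": [0,0,0],"angular": [0,0,0]}
  ],
  "claw": 0.0,
  "squeeze": 15
}}

```text
time: 42.5
position: [0.4835, -0.3332, 0.0092]
tool_rot: [-2.585, -0.037, 0.018]
ft_force: [-2.6, 3.1, 8.4]
grip_width: 0.103
```

Gripped (≈10 mm). Swing it closed.

Emit:
{"api": "servo_tool", "payload": {
  "series": [
    {"travel": [0,-0.002,-0.0048],"angular": [-0.055,0,0]},
    {"travel": [0,-0.0022,-0.0046],"angular": [-0.055,0,0]},
    {"travel": [0,-0.0024,-0.0044],"angular": [-0.055,0,0]},
    {"travel": [0,-0.0026,-0.0042],"angular": [-0.055,0,0]},
    {"travel": [0,-0.0028,-0.004],"angular": [-0.055,0,0]}
  ]
}}

```text
time: 43.0
position: [0.4832, -0.3342, 0.031]
tool_rot: [-2.866, -0.04, 0.014]
ft_force: [1.6, 0.3, -6.4]
grip_width: 0.107
```

Emit:
{"api": "servo_tool", "payload": {
  "series": [
    {"travel": [0,-0.003,-0.0038],"angular": [-0.055,0,0]},
    {"travel": [0,-0.0031,-0.0036],"angular": [-0.055,0,0]},
    {"travel": [0,-0.0033,-0.0033],"angular": [-0.055,0,0]},
    {"travel": [0,-0.0034,-0.003],"angular": [-0.055,0,0]},
    {"travel": [0,-0.0035,-0.0028],"angular": [-0.055,0,0]}
  ]
}}

```text
time: 43.5
position: [0.483, -0.3218, 0.0516]
tool_rot: [3.14, 0.044, -0.008]
ft_force: [-0.4, -1.8, -2.9]
grip_width: 0.111
```

Emit:
{"api": "servo_tool", "payload": {
  "series": [
    {"travel": [0,-0.0014,-0.001],"angular": [0,0,0]},
    {"travel": [0,0,0],"angular": [0,0,0]},
    {"travel": [0,0,0],"angular": [0,0,0]}
  ]
}}

```text
time: 43.8
position: [0.483, -0.3191, 0.0526]
tool_rot: [-3.138, -0.045, 0.01]
ft_force: [-2.5, 0.4, 9.1]
grip_width: 0.103
```

Run:
```python
from h import *
plan(*latchwp(0))
C=cam('wrist');cv2.imwrite('pics/w30.png',ctrl.get_image('wrist')[:,:,::-1])
```

```text
t 43.8 pos [ 0.483  -0.3191  0.0526] F [-2.5  0.4  9.1] grip 0.009 q [ 1.09  0.37 -0.65  1.78  0.25  1.08 -1.19]
N 1 dist 0.0032 ang 0.01
{"travel": [0.0022, -0.0015, 0.0018], "angular": [-0.0036, 0.0061, -0.0065]}
```

View pics/w30.png

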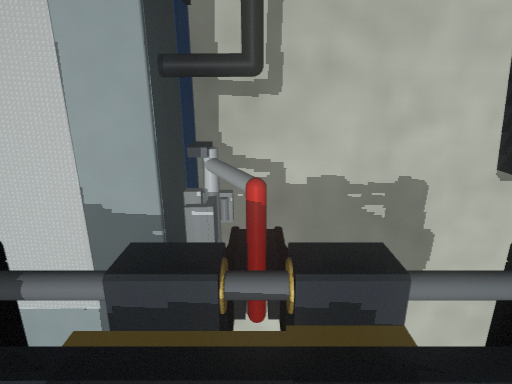

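Release, retreat straight up, and step clear.

Emit:
{"api": "servo_tool", "payload": {
  "series": [
    {"travel": [0,0,0],"angular": [0,0,0]},
    {"travel": [0,0,0],"angular": [0,0,0]},
    {"travel": [0,0,-0.02],"angular": [0,0,0]},
    {"travel": [0,0,-0.04],"angular": [0,0,0]},
    {"travel": [0,0,-0.045],"angular": [0,0,0]}
  ],
  "claw": 0.035
}}

```text
time: 44.35
position: [0.4825, -0.3194, 0.1561]
tool_rot: [-3.136, -0.044, 0.013]
ft_force: [-0.1, -0.5, 0.3]
grip_width: 0.388
```

Emit:
{"api": "servo_tool", "payload": {
  "series": [
    {"travel": [0,0.03,-0.04],"angular": [0,0,0]},
    {"travel": [-0.03,0.035,-0.01],"angular": [0,0,0]},
    {"travel": [-0.03,0.035,0],"angular": [0,0,0]},
    {"travel": [0,0,0],"angular": [0,0,0]},
    {"travel": [0,0,0],"angular": [0,0,0]}
  ]
}}

```text
time: 44.85
position: [0.4253, -0.4231, 0.206]
tool_rot: [-3.138, -0.038, 0.01]
ft_force: [0.9, 0.8, -0.0]
grip_width: 0.4
```

Run:
```python
from h import *
s=log();print(s['time'],s['position'],s['ft_force'])
im=ctrl.get_image('side');crop(im,205,305,120,260,4,'pics/side31.png')
im=ctrl.get_image('top');crop(im,170,400,140,240,3.4,'pics/top31.png');np.save('top1.npy',im)
im=ctrl.get_image('wrist');cv2.imwrite('pics/w31.png',im[:,:,::-1])
C=cam('wrist');print(proj(C,W(-.122,.0725,.087)),proj(C,W(-.155,.0725,.038)))
```

```text
44.85 [ 0.42531512 -0.42306633  0.20601242] [ 0.85052828  0.79221634 -0.03175358]
[145.24888588 114.25916123] [192.19688329 111.01071456]
```

View pics/side31.png

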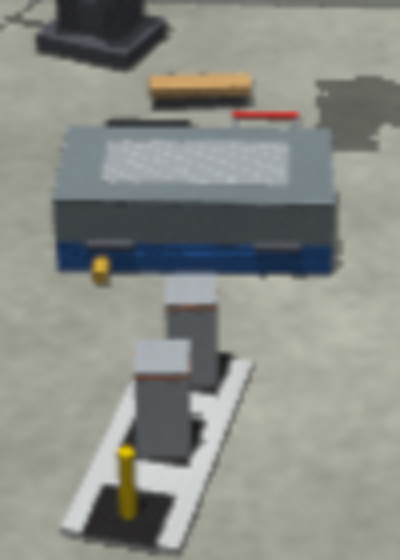

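View pics/top31.png

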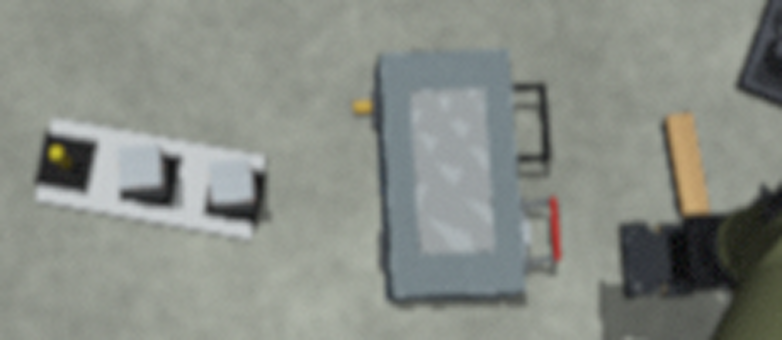

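View pics/w31.png

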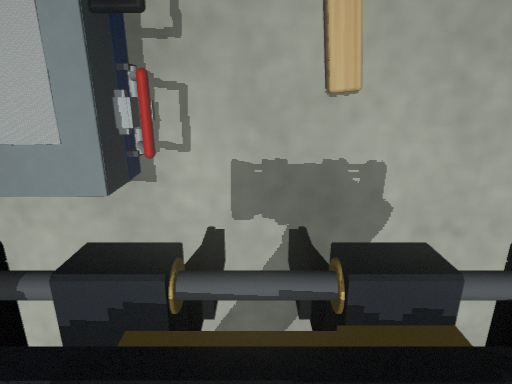

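Run:
```python
from h import *
print(ctrl.close_job())
```

```text
the job is handed in; nothing more can be done
None
```

The job is done and handed in at about 45 s, of the 210 s allowed.

**What I did:** I swung the latch fully open and raised the hood to about 1.42 rad, where it stayed up by itself. Two cups were in the washer, one in each outer bay, with the middle bay empty. I set them upside down over the peg nearest the washer and the middle peg, then closed the hood and snapped the latch shut.

**Last checks:**
- **Cups:** in the side and top pictures both cups stand upright on their pegs. Contact was felt at the heights expected for a rim resting on the plate (first cup at it, second about 2 mm above).
- **Hood:** it looks flush, and pushing down on the bar met about 11 N at the closed stop.
- **Latch:** the red bar shows within about 2 px of where a closed latch should appear.
- **Other items:** the brush was unmoved in the top picture. I did not check the helmet or the test piece in the final pictures, but the arm never went near them.
- **Robot:** it was touching nothing at hand-in.

**One disagreement:** the fingertips are actually about 17 mm behind the reported TCP, not 11 mm ahead as described. My first try at the latch therefore closed above the bar. I measured the offset by touch and by camera and used it from then on. Nothing was displaced.

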